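Roll a shaft blank into the V-blocks of the run-out station

TASK

Roll the aluminium shaft blank that lies on the checking station sideways along its plate with your fingertips until it drops into the two V-blocks, then push on its end with a fingertip so that it slides along the V's until it is fully home against the stop screw, and leave it lying there. Only push it: do not pick it up, tip it or drag it across without rolling, and leave the other things where they are.

Things in the scene. Friction and masses are not known exactly. Their poses are not given: they have to be found in the camera images.
- bar: The shaft blank: a plain round aluminium bar, diameter 40 mm, length 140 mm, 0.4 to 0.6 kg, loose, lying on one of the roll-on plates. Origin at its middle, on its axis. Its x axis runs along the bar, roughly as the station's x axis; y and z turn with it as it rolls (z is up at the start). On the plate its middle is 72 mm above the bench. It starts 80 to 125 mm to one side of the V's and 15 to 35 mm too far from the stop.
- station: The run-out checking station, fixed to the bench. Origin on the bench below the middle between its two V-blocks; x along the V's towards the stop screw (away from the robot), z up. The blank slides easily along the oiled V's; it is home with its middle at x = 0, y = 0, z = 58.3 mm here and its axis along x. Between the plates, before and behind the V-blocks, is a 60 mm wide gap, open down to 12 mm above the bench.
- v_mid (a point): Midway between the two steel V-blocks, on the centre line of the V's at the height of their tops (52 mm above the bench); axes as the station's. Each block is 36 mm long along x and 60 mm wide along y, centred 44 mm before and behind this point, with an upright 90 degree V, 44 mm wide at the top and 22 mm deep, lowest at y = 0.
- plate_left (a point): Centre of the top of the roll-on plate on the station's +y side: level blackened steel, flush with the tops of the V-blocks, 52 mm above the bench, 245 mm along x by 195 mm along y, reaching right up to the V-blocks. A strip 8 mm high runs along its outer edge. Axes as the station's.
- plate_right (a point): The same for the like plate on the station's -y side.
- stop_tip (a point): Tip of the fixed stop screw (12 mm across) that the blank's end must rest against: station x = 70 mm, y = 0, 58.3 mm above the bench. Behind it, from x = 95 mm, stands its bracket, 36 mm wide, 12 mm thick, its top 78 mm above the bench. Axes as the station's.
- bearing: Bystander, leave alone: a steel ball bearing, 52 mm across, 15 mm high, lying flat on the other roll-on plate; origin at the centre of its underside.
- nut: Bystander, leave alone: a steel hexagon nut, 36 mm across its corners, 16 mm high, lying flat near the far outer corner of the left roll-on plate; origin at the centre of its underside.
- caliper: Bystander, leave alone: a steel vernier caliper, 200 mm long, lying on the bench to the right of the station; origin on the bench under its beam.
- wrench: Bystander, leave alone: a 190 mm spanner lying on the bench to the left; origin at its underside.
- oil_bottle: Bystander, leave alone: a white plastic bottle, 56 mm across, 150 mm tall, on the bench to the left of the station; origin at the centre of its underside.
Mind the look-alikes: they are no part of the job. Leave any red look-alike of the bar alone.

How it is judged:
On the way, in this order (a step that is already met when the one before it is completed fails the run):
1. the blank has rolled: it has turned over by 1.2 rad or more about its axis while still on the plate (angle between bar's own z axis and vertical above 1.2 rad and z of bar in the frame of station between 0.069 and 0.075 m and (y of bar in the frame of station above 0.022 m or y of bar in the frame of station below -0.022 m)), for 0.04 s.
2. the blank lies down in both V-blocks (z of bar in the frame of station between 0.0545 and 0.0615 m and y of bar in the frame of station between -0.004 and 0.004 m and angle between the x axis of bar and the x axis of station, either way round below 0.04 rad), for 0.2 s.
At the end, for the whole second after the job is handed in: The blank lies at rest in both V-blocks (its middle within 4 mm of the V's centre plane and 3.5 mm of its seated height, its axis within 0.04 rad of the V's), with its end within 3 mm of the stop screw (all of step 2 and x of bar in the frame of station between -0.003 and 0.003 m and linear speed of bar below 0.01 m/s and angular speed of bar below 0.2 rad/s); the robot touches nothing.
It fails at once if the blank is lifted more than 8 mm above the height at which it rolls (z of bar in the frame of station above 0.08 m).
It fails at once if the blank is tipped out of level by more than 0.3 rad (angle between bar's own x axis and vertical below 1.2708 rad or angle between bar's own x axis and vertical above 1.8708 rad).
It fails at once if the blank falls off the station (z of bar in the frame of station below 0.048 m).
It fails at once if one of the other things is moved by more than 20 mm (distance of any of bearing, nut, caliper, wrench, oil_bottle from where it was at the start of the episode above 0.02 m).
It also fails if it takes over 42 s, if anything falls off the work surface, if the arm or the gripper's body presses on something with over 40 N, if the wrist force passes 120 N, or if a joint passes its speed limit or range.

ROBOT

A 6-joint arm with a two-finger parallel gripper is mounted at the origin on the work surface. World frame = base frame: x ahead of the robot, y to its left, z up, the work surface at z = 0. Lengths are in m, angles in rad, forces in N, time in s.
With the tool pointing down it reaches from about 0.3 to 0.95 m from the base axis. Payload 3.1 kg.
Tool frame: the origin (TCP) lies at the very end of the fingers, on their centre line; the grasp point (between the pads) lies 19 mm behind it; z points along the fingers, y is the direction in which the jaws open and shut (so a half turn about z gives the same grasp; the last joint's range is limited). The gripper opens to 85 mm and grips with 20 to 120 N. Pads are 22 mm wide; open, the fingers measure 114 mm over their backs; the gripper's body (76 mm by 85 mm) begins 54 mm behind the grasp point. The pads swing forward as they close: fully open they stand 13 mm farther back than shut.
Start: joints at [1.105, 0.308, 1.634, -0, 1.2, -0.07], TCP at [0.241, 0.577, 0.202] pointing down, gripper open.
Joint ranges: [-3.06, 3.06], [-0.79, 1.96], [0.05, 2.63], [-1.19, 4.34], [0.05, 2.64], [-2.94, 2.94]. Speed limits (rad/s): [2.79, 2.79, 3.14, 3.14, 3.14, 3.14].

INTERFACE

Orientations are given as a unit quaternion [x, y, z, w].
In Python, from workcell import ctrl, capture gives the robot as it stands.
- The arm moves only by the shell command python3 -m pendant 'ROWS' [FORCE]. ROWS is JSON, a list of rows, each a list of 3 entries, a list of its own where there are three numbers: the shift along the tool's x, y, z in cm, then the turn, a rotation vector about the tool's x, y, z in degrees, then the finger opening in cm, from 0 to 8.54. In form: [[[x, y, z], [wx, wy, wz], fingers], ...]. A call has 1 to 8 rows; each row is the pose to reach, as a shift and turn from the pose commanded when the call began, along the tool's axes at that moment; what a row does not reach only later rows make up. A row lasts 1/8 s, in which the tool goes at most 62.5 mm and 10.7 degrees, less where a joint would pass 70% of its speed; a pose out of reach is approached as far as the arm can. A call with a gripper value outside its range is refused whole. The fingers move at their own pace and stop on an object; FORCE is the grip in N (left out, the last holds). Time passes only in rows, so rows that repeat a pose let the fingers close. It gives the time, the measured TCP pose, the force and the opening at its end, in the units of the state.
- ctrl.state(): the state, without advancing time (a new reading comes with each control period).
- capture(name): name is "scene" or "top" or "wrist"; returns a dict with "img" (480x640x3 uint8, red, green, blue), "fovy" (degrees; the focal length in pixels is half the picture's height over the tangent of half this angle, whatever the lens; pixels are square), "cx", "cy" (the principal point, pixels), "origin" and "orientation" of the camera in the world. Camera axes: x right, y down, z forward; pixel columns grow to the right and rows downward; lengths in m; the calibration is good to about 2 mm. A picture is of the moment at which its call begins. There is no depth.
- ctrl.job_done(): hands the job in, once; it reports no verdict.
The state is a dict: "time": time; "qpos": joint angles; "qd": joint speeds; "joint_torque": joint torques, N m; "eef_pos": TCP position; "tcp_rot": TCP orientation; "force": force on the tool from outside, world axes, zero at the start; "moment": the same for the moment, N m; "opening": opening from 0.0 (shut) to 1.0 (fully open).
Only numpy, scipy, OpenCV 4.12 (cv2) and the standard library are available. Lean on these libraries where they do the work, as an engineer would, in place of code of your own. Each camera call takes 0.05 s, during which the arm holds its last target.

## Working session

There is one attempt and no reset: what is moved stays moved. The work goes in short steps, Python scripts to look and compute and a shell command to move; the robot and the scene stay as the last step left them, time stands still between calls to the robot, and variables do not carry over. Pictures are saved under pics/ and viewed, and the job is handed in when it is done.

```bash
ls; mkdir -p pics; python3 - <<'E'
from workcell import ctrl, capture
import cv2
print(ctrl.state())
for n in ["scene","top","wrist"]:
    c=capture(n); cv2.imwrite(f"pics/{n}0.png",c["img"][:,:,::-1])
    print(n,{k:v for k,v in c.items() if k!="img"})
E
```

```text
pics
{'time': 0.0, 'qpos': array([ 1.10528544e+00,  3.08989465e-01,  1.63520006e+00,  1.57401079e-05,
        1.19967474e+00, -6.96731879e-02]), 'qd': array([-0.00056312,  0.00115147,  0.00116359,  0.0015561 ,  0.00052639,
        0.00048869]), 'joint_torque': array([ 2.43451095e-04, -4.15266895e+01, -2.76656842e+01, -5.01260729e-06,
        1.00756562e-02, -2.46637313e-06]), 'eef_pos': array([0.24059548, 0.57587711, 0.20115038]), 'tcp_rot': array([ 1.96631915e-01,  9.80476721e-01, -1.09344445e-03, -3.07388442e-04]), 'force': array([-0.06652436, -0.63432229,  0.00459588]), 'moment': array([-0.0488143 ,  0.00985163, -0.06301334]), 'opening': 0.9984937619057767}
scene {'fovy': 44.477196459457886, 'cx': 324.73851128823827, 'cy': 238.71139377389358, 'origin': array([1.31764865, 0.5978854 , 0.95159335]), 'orientation': array([ 0.40415375,  0.8203705 , -0.36188714, -0.1808029 ])}
top {'fovy': 55.83231868333672, 'cx': 318.2255973523086, 'cy': 246.71547760841634, 'origin': array([0.40692196, 0.03520863, 1.04640942]), 'orientation': array([-0.70154566,  0.70992424, -0.05049112,  0.03594306])}
wrist {'fovy': 69.98354138291711, 'cx': 320.7824906326628, 'cy': 246.38451192629628, 'origin': array([0.1739684 , 0.60482922, 0.37390242]), 'orientation': array([0.82327747, 0.54865461, 0.07969983, 0.12182065])}
```

View pics/scene0.png

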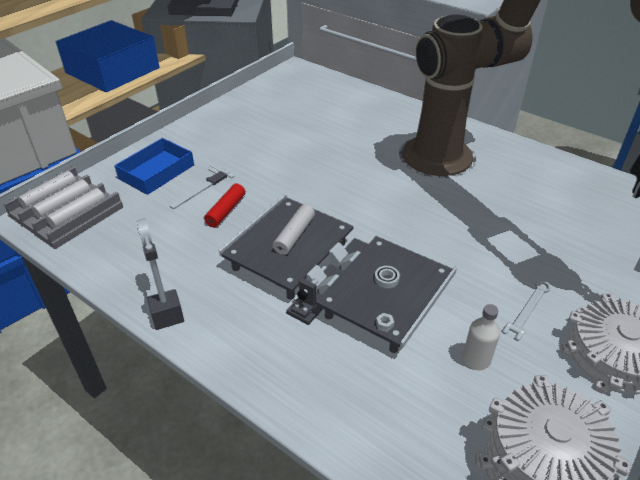

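View pics/top0.png

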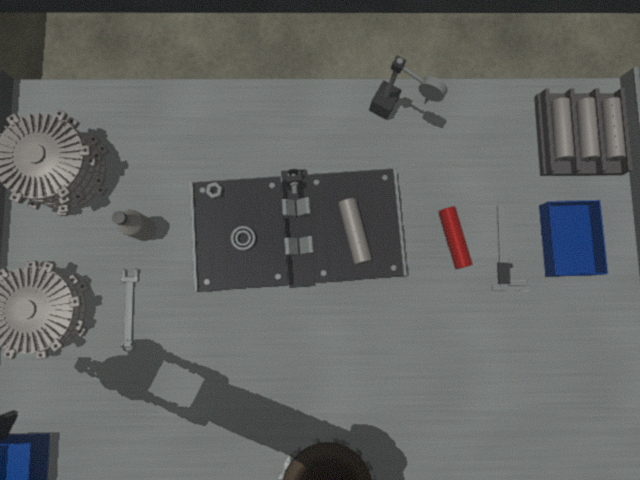

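View pics/wrist0.png

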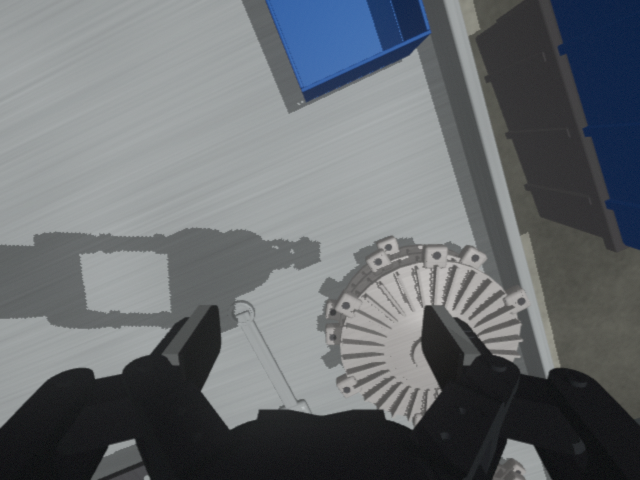

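The bar candidates in the top view are: the grey cylinder on the right plate at (354,230), the red cylinder on the bench at (455,238), and three grey cylinders in a rack at (563/588/613,128). By the description it is the grey one on the plate at (354,230). The bearing is at (243,238), the V-blocks at (296,207) and (299,245), and the stop at (293,180). Next I measure and check a crop.

```bash
cat > h.py <<'E'
import numpy as np, cv2
from scipy.spatial.transform import Rotation as R
def ray(c,uv):
    f=240/np.tan(np.radians(c["fovy"])/2)
    d=np.array([(uv[0]-c["cx"])/f,(uv[1]-c["cy"])/f,1.0])
    return np.array(c["origin"]), R.from_quat(c["orientation"]).apply(d)
def onz(c,uv,z):
    o,d=ray(c,uv); return o+d*(z-o[2])/d[2]
def proj(c,p):
    f=240/np.tan(np.radians(c["fovy"])/2)
    q=R.from_quat(c["orientation"]).inv().apply(np.array(p)-c["origin"])
    return np.array([c["cx"]+f*q[0]/q[2],c["cy"]+f*q[1]/q[2]])
E
python3 - <<'E'
from workcell import ctrl, capture
import cv2
c=capture("top"); cv2.imwrite("pics/top1.png",cv2.resize(c["img"][155:305,180:420,::-1],None,fx=3.3,fy=3.3,interpolation=cv2.INTER_CUBIC))
c=capture("scene"); cv2.imwrite("pics/scene1.png",cv2.resize(c["img"][180:360,210:470,::-1],None,fx=3,fy=3,interpolation=cv2.INTER_CUBIC))
E
```

```text
(no output)
```

View pics/top1.png

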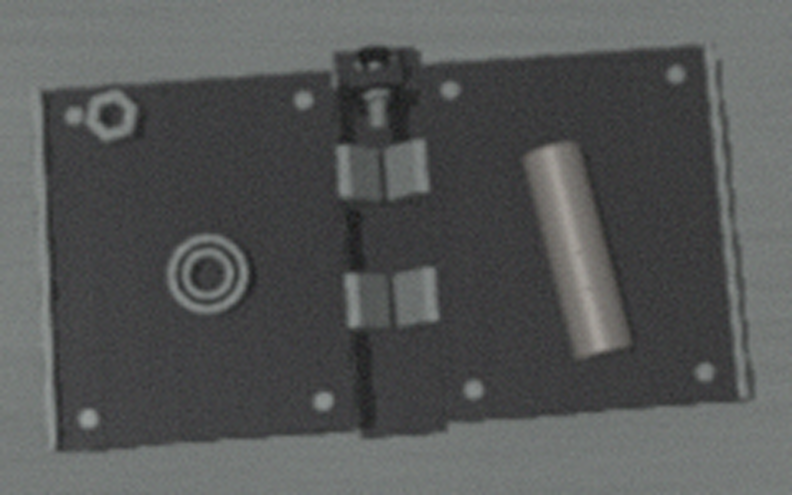

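View pics/scene1.png

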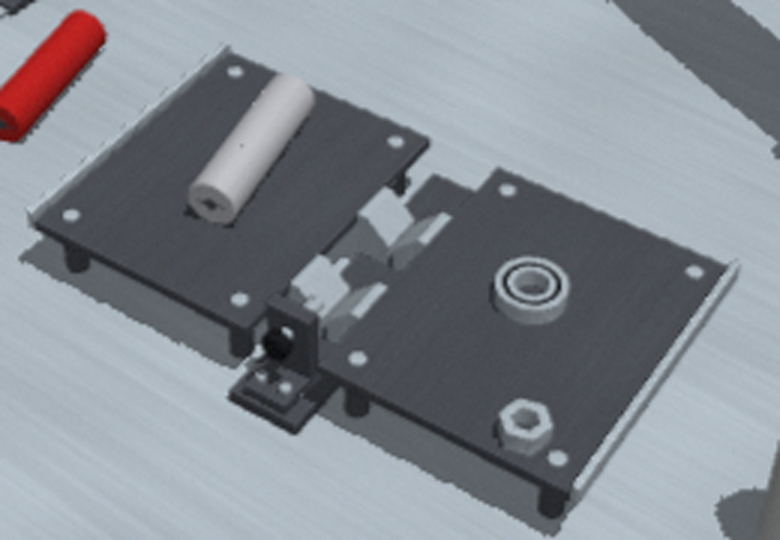

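```bash
cat > meas.py <<'E'
from h import *
from workcell import ctrl, capture
c=capture("top")
s=[(74,115),(303,99),(88,418),(323,400),(450,90),(676,74),(473,389),(704,371)]
P=np.array([onz(c,(180+(u+.5)/3.3-.5,155+(v+.5)/3.3-.5),.052)[:2] for u,v in s])
print(P.round(4))
# x axis direction from screw pairs (front-back)
dx=[P[0]-P[2],P[1]-P[3],P[4]-P[6],P[5]-P[7]]
dy=[P[0]-P[5],P[1]-P[4],P[2]-P[7],P[3]-P[6]]
print([np.degrees(np.arctan2(-a[0]*0+a[1],a[0])) for a in dx],[np.degrees(np.arctan2(-a[0],a[1])) for a in dy],[np.linalg.norm(a) for a in dx+dy])
O=P.mean(0);print("origin",O)
# v-block corners
for n,q in dict(far=[(338,147),(424,138),(430,192),(342,202)],near=[(345,277),(434,267),(439,321),(349,329)]).items():
    Q=np.array([onz(c,(180+(u+.5)/3.3-.5,155+(v+.5)/3.3-.5),.052)[:2] for u,v in q]);print(n,Q.mean(0),Q.round(4).tolist())
img=c["img"];g=img[:,:,0].astype(int)
E
cat > bar.py <<'E'
from h import *
# bar silhouette in top view -> end midpoints; z of axis given
def bar(c,z,box=(185,280,318,400),th=95):
    r0,r1,k0,k1=box
    I=c["img"].astype(int)
    m=np.zeros(I.shape[:2],np.uint8)
    m[r0:r1,k0:k1]=(I[r0:r1,k0:k1].max(2)>th)
    n,l,st,ce=cv2.connectedComponentsWithStats(m)
    k=1+np.argmax(st[1:,4]); m=(l==k).astype(np.uint8)
    cn=max(cv2.findContours(m,cv2.RETR_EXTERNAL,cv2.CHAIN_APPROX_NONE)[0],key=cv2.contourArea)
    r=cv2.minAreaRect(cn); b=cv2.boxPoints(r)
    return st[k],r,b,m
E
python3 meas.py; python3 - <<'E'
from h import *; from bar import bar
from workcell import capture
c=capture("top"); st,r,b,m=bar(c,.072)
I=c["img"]; print(I[230,340:372].tolist())
print(st,r,b)
W=np.array([onz(c,p,.072)[:2] for p in b]);print(W,W.mean(0))
for i in range(4):print(np.linalg.norm(W[i]-W[i-1]),np.degrees(np.arctan2(*(W[i]-W[i-1])[::-1])))
E
```

```text
[[ 0.6607  0.2719]
 [ 0.6706  0.1171]
 [ 0.4556  0.259 ]
 [ 0.4657  0.1039]
 [ 0.6761  0.017 ]
 [ 0.6861 -0.1381]
 [ 0.4718  0.0042]
 [ 0.482  -0.1505]]
[np.float64(3.6028368462774494), np.float64(3.6719681876307377), np.float64(3.575657555734749), np.float64(3.4934736215958893)] [np.float64(3.552101526250142), np.float64(3.1490994988020664), np.float64(3.6878991852972565), np.float64(3.5185702324077)] [np.float64(0.20546972963675156), np.float64(0.20533646635083835), np.float64(0.20468927135679027), np.float64(0.20449704950540995), np.float64(0.41079503295168784), np.float64(0.10026627647415635), np.float64(0.4104049910136596), np.float64(0.099918389789196)]
origin [0.57107521 0.06055656]
far [0.62109663 0.06266373] [[0.637, 0.0934], [0.6428, 0.035], [0.6054, 0.0314], [0.5991, 0.0908]]
near [0.53315071 0.05776002] [[0.548, 0.089], [0.5542, 0.0292], [0.5176, 0.0263], [0.5129, 0.0865]]
[[64, 66, 62], [58, 54, 58], [56, 56, 59], [57, 62, 64], [65, 65, 65], [78, 77, 75], [87, 86, 81], [107, 101, 99], [111, 113, 109], [120, 115, 111], [122, 119, 116], [132, 127, 124], [147, 142, 136], [156, 151, 148], [158, 151, 146], [151, 149, 143], [136, 131, 127], [125, 124, 118], [121, 122, 117], [112, 110, 102], [109, 106, 103], [104, 101, 98], [96, 92, 90], [69, 70, 66], [56, 58, 54], [51, 52, 50], [49, 53, 52], [55, 59, 57], [55, 55, 59], [58, 58, 59], [59, 59, 58], [64, 63, 64]]
[339 198  31  65 967] ((354.0387878417969, 229.87994384765625), (64.32147979736328, 15.581941604614258), 75.42578887939453) [[338.40576 200.71452]
 [353.48633 196.7936 ]
 [369.6718  259.04535]
 [354.59125 262.9663 ]]
[[ 0.62795541 -0.03134522]
 [ 0.63647453 -0.06473742]
 [ 0.49851441 -0.09673448]
 [ 0.49037083 -0.0638265 ]] [ 0.5633288  -0.06416091]
0.14136671874251971 13.28330154301106
0.034461785425054625 -75.68782931339258
0.14162205058958902 -166.94226968656614
0.03390063065323215 103.89947333304644
```

Close crop confirms a plain grey round bar on the right plate. In the station frame it is at about x=-20 mm, y=-123 mm, skewed about +9.5°. I'll move over to behind it (outer side) with the jaws along the bar.

```bash
python3 -m pendant '[[[-5,-4.5,0],[0,0,6],8.5],[[-10,-9,0],[0,0,12],8.5],[[-15,-13.5,0],[0,0,18],8.5],[[-20,-18,0],[0,0,24],8.5],[[-25,-22.5,0],[0,0,30],8.5],[[-30,-27,0],[0,0,36],8.5],[[-35,-31,0],[0,0,42],8.5],[[-40,-35.5,0],[0,0,48],8.5]]'
```

```text
time: 1.35
eef_pos: [0.4588, 0.1244, 0.2029]
tcp_rot: [0.58, 0.815, 0.001, 0.001]
force: [0.3, 0.1, -0.5]
opening: 0.994
```

```bash
python3 -m pendant '[[[-5,0.6,0],[0,0,2],8.5],[[-10,1.2,0],[0,0,4],8.5],[[-15,1.9,0],[0,0,6],8.5],[[-20,2.5,0],[0,0,6.2],8.5],[[-22.7,2.8,0],[0,0,6.2],8.5],[[-22.7,2.8,0],[0,0,6.2],8.5],[[-22.7,2.8,4],[0,0,6.2],8.5],[[-22.7,2.8,6],[0,0,6.2],8.5]]'
python3 - <<'E'
from h import *
from workcell import ctrl, capture
s=ctrl.state();r=R.from_quat(s["tcp_rot"]).as_matrix();print(s["eef_pos"],np.degrees(np.arctan2(r[1,1],r[0,1])))
c=capture("wrist"); cv2.imwrite("pics/w2.png",c["img"][:,:,::-1])
c=capture("scene"); cv2.imwrite("pics/s2.png",cv2.resize(c["img"][150:360,170:470,::-1],None,fx=2.6,fy=2.6))
E
```

```text
time: 2.35
eef_pos: [0.5576, -0.0773, 0.1405]
tcp_rot: [0.621, 0.783, -0.0, -0.002]
force: [-0.5, -0.4, -0.1]
opening: 0.992
[ 0.55755268 -0.0773484   0.14047736] 13.15178596441022
```

View pics/w2.png

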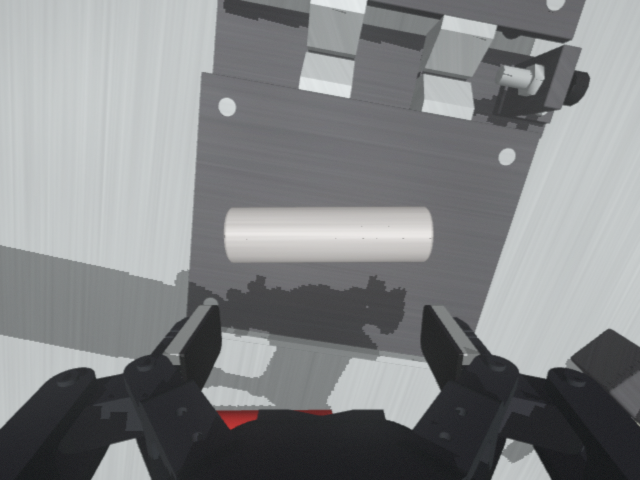

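View pics/s2.png

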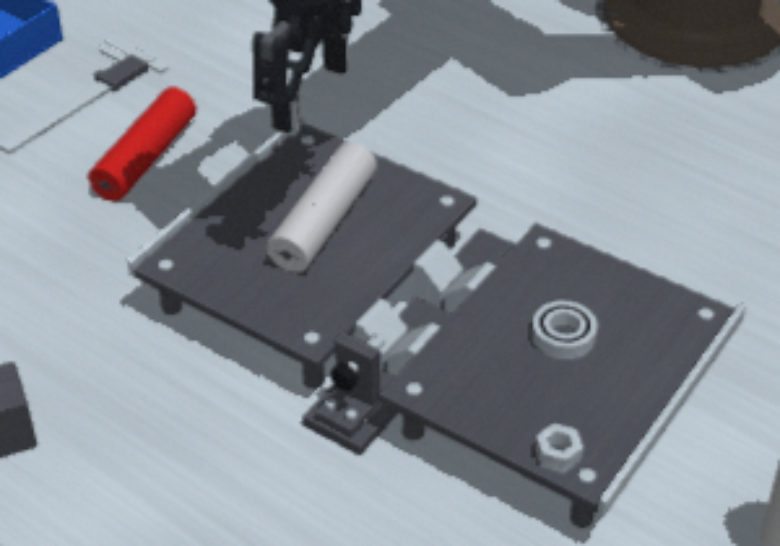

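```bash
cat > wb.py <<'E'
from h import *
from workcell import ctrl, capture
S0=np.array([.5765,.0603]);a=np.radians(3.58);EX=np.array([np.cos(a),np.sin(a)]);EY=np.array([-EX[1],EX[0]])
def st(p): d=np.array(p)[:2]-S0; return (np.array([d@EX,d@EY])*1000).round(1)
def go(z=.072,th=165):
    s=ctrl.state();r=R.from_quat(s["tcp_rot"]).as_matrix()
    print("t",round(s["time"],2),"tcp",s["eef_pos"].round(4),"st",st(s["eef_pos"]),"yaw-st",round(np.degrees(np.arctan2(r[1,1],r[0,1]))-3.58,2),"F",s["force"].round(1))
    return s,r
E
python3 - <<'E'
from wb import *
s,r=go()
c=capture("wrist");g=c["img"].max(2)
# bar by brightness within its row band
m=((g>150)).astype(np.uint8); m[:185]=0;m[285:]=0;m[:,:200]=0;m[:,460:]=0
n,l,stt,ce=cv2.connectedComponentsWithStats(m);k=1+np.argmax(stt[1:,4]);print(stt[k])
b=cv2.boxPoints(cv2.minAreaRect(max(cv2.findContours((l==k).astype(np.uint8),0,1)[0],key=cv2.contourArea)))
W=np.array([onz(c,p,.072)[:2] for p in b]);print(W.round(4).tolist(),"ctr",W.mean(0),"st",st(W.mean(0)))
for i in range(4):print(np.linalg.norm(W[i]-W[i-1]).round(4),np.degrees(np.arctan2(*(W[i]-W[i-1])[::-1])).round(2))
# near V block bright land near plate: corners, screws
for n,p in dict(s1=(227,107),s2=(507,157),s3=(555,2)).items(): w=onz(c,p,.052);print(n,w.round(4),st(w))
for n,p in dict(nearV_bottom=(333,52),farV_bottom=(456,76)).items(): w=onz(c,p,.030);print(n,st(w))
w=onz(c,(503,78),.0583);print("stop",st(w))
E
```

```text
t 2.45 tcp [ 0.5562 -0.077   0.1394] st [ -28.8 -135.8] yaw-st 9.59 F [-0.7  0.2 -0.8]
[  226   209   210    54 11099]
[[0.4847, -0.0641], [0.6287, -0.0302], [0.6414, -0.0679], [0.4907, -0.1035]] ctr [ 0.56134628 -0.06642182] st [ -23.  -125.5]
0.0399 98.68
0.148 13.25
0.0398 -71.4
0.1549 -166.7
s1 [0.4696 0.0035 0.052 ] [-110.3  -50. ]
s2 [0.6749 0.0165 0.052 ] [ 95.5 -49.8]
s3 [0.6682 0.1154 0.052 ] [95.  49.2]
nearV_bottom [-42.7   1.8]
farV_bottom [50.7  1.2]
stop [73.1 -1.2]
```

```bash
python3 -m pendant '[[[-2,0.4,0],[0,0,0],7],[[-3.6,0.7,0],[0,0,0],7],[[-3.6,0.7,0],[0,0,0],7],[[-3.6,0.7,2.5],[0,0,0],7],[[-3.6,0.7,5],[0,0,0],7],[[-3.6,0.7,6.5],[0,0,0],7],[[-3.6,0.7,7.5],[0,0,0],7],[[-3.6,0.7,7.5],[0,0,0],7]]'
python3 - <<'E'
from wb import *
s,r=go()
c=capture("wrist"); cv2.imwrite("pics/w3.png",c["img"][:,:,::-1])
c=capture("scene"); cv2.imwrite("pics/s3.png",cv2.resize(c["img"][170:300,210:370,::-1],None,fx=4.6,fy=4.6))
E
```

```text
time: 3.5
eef_pos: [0.5741, -0.1121, 0.0669]
tcp_rot: [0.622, 0.783, -0.0, -0.001]
force: [-0.4, -0.5, -0.7]
opening: 0.822
t 3.5 tcp [ 0.5741 -0.1121  0.0669] st [ -13.2 -171.9] yaw-st 9.54 F [-0.4 -0.5 -0.7]
```

View pics/w3.png

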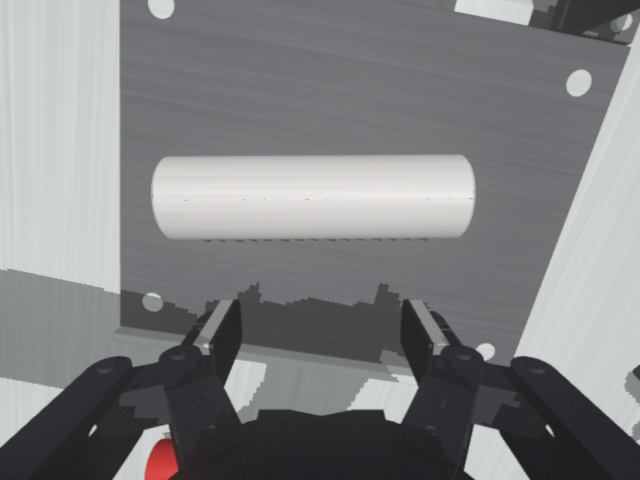

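View pics/s3.png

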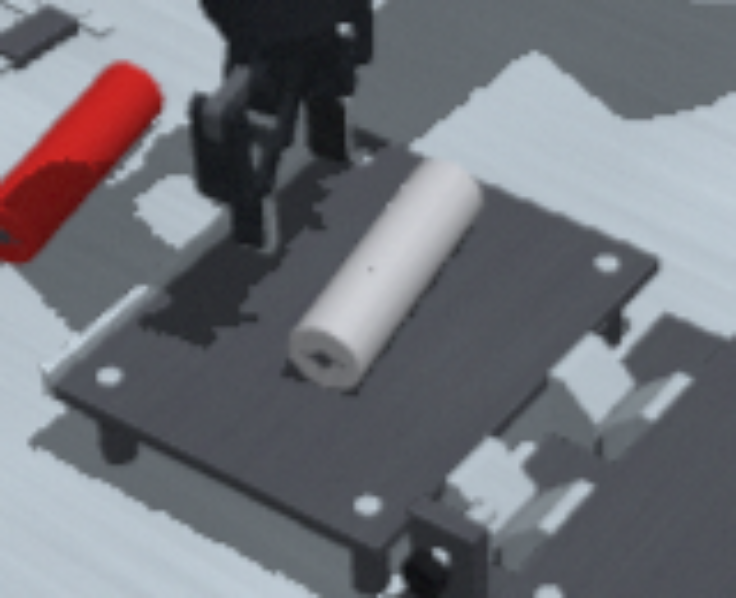

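```bash
python3 - <<'E'
from wb import *
s,r=go()
c=capture("scene")
for off in (.035,.042,.049):
  for dx in (0,.011):
   for z in (.06,.067,.073,.08):
    p=s["eef_pos"]+r[:,1]*off+r[:,0]*dx; p[2]=z; u=proj(c,p); print(off,dx,z,((u-[210,170])*4.6).round(0))
E
```

```text
t 3.6 tcp [ 0.5751 -0.1123  0.0681] st [ -12.1 -172.2] yaw-st 9.54 F [ 0.  -0.3 -0.5]
0.035 0 0.06 [263. 303.]
0.035 0 0.067 [262. 293.]
0.035 0 0.073 [261. 284.]
0.035 0 0.08 [260. 273.]
0.035 0.011 0.06 [283. 310.]
0.035 0.011 0.067 [282. 299.]
0.035 0.011 0.073 [281. 290.]
0.035 0.011 0.08 [280. 279.]
0.042 0 0.06 [256. 312.]
0.042 0 0.067 [255. 301.]
0.042 0 0.073 [254. 292.]
0.042 0 0.08 [254. 282.]
0.042 0.011 0.06 [276. 318.]
0.042 0.011 0.067 [275. 308.]
0.042 0.011 0.073 [274. 299.]
0.042 0.011 0.08 [274. 288.]
0.049 0 0.06 [249. 321.]
0.049 0 0.067 [248. 310.]
0.049 0 0.073 [248. 301.]
0.049 0 0.08 [247. 290.]
0.049 0.011 0.06 [269. 327.]
0.049 0.011 0.067 [268. 316.]
0.049 0.011 0.073 [267. 307.]
0.049 0.011 0.08 [267. 297.]
```

```bash
python3 - <<'E'
from wb import *
c=capture("scene")
i=c["img"][190:260,235:305,::-1].astype(float)*2.2
cv2.imwrite("pics/s4.png",cv2.resize(np.clip(i,0,255).astype(np.uint8),None,fx=8,fy=8,interpolation=cv2.INTER_CUBIC))
s,r=go()
for z in (.067,.075,.08,.09): 
    p=s["eef_pos"]+r[:,1]*.04; p[2]=z; print(z,(proj(c,p)-[235,190])*8)
E
```

```text
t 3.7 tcp [ 0.5753 -0.1124  0.0684] st [ -11.9 -172.3] yaw-st 9.54 F [ 0.1  0.1 -0.6]
0.067 [246.63311852 360.13751475]
0.075 [244.82663294 338.92706019]
0.08 [243.69006868 325.58234008]
0.09 [241.39940259 298.68698621]
```

View pics/s4.png

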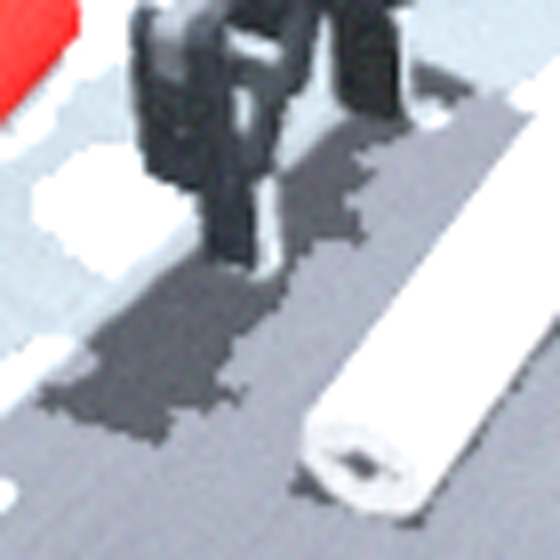

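```bash
python3 - <<'E'
from wb import *
c=capture("scene"); s,r=go()
for z in (.067,.08,.09):
    for o in (-.043,-.035,.035,.043):
      for d in (-.011,.011):
        p=s["eef_pos"]+r[:,1]*o+r[:,0]*d; p[2]=z; print(z,o,d,((proj(c,p)-[235,190])*8).round(0))
h=np.radians(13.2);u=np.array([np.cos(h),np.sin(h),0]);b=np.array([.5613,-.0664,.072])
print("bar end",(proj(c,b+u*.07)-[235,190])*8)
c=capture("wrist")
for z in (.067,.08,.09):
    for o in (-.035,.035):
      for d in (-.011,.011):
        p=s["eef_pos"]+r[:,1]*o+r[:,0]*d; p[2]=z; print("wrist",z,o,d,proj(c,p).round(0))
E
```

```text
t 3.75 tcp [ 0.5753 -0.1124  0.0684] st [ -12.  -172.3] yaw-st 9.55 F [-0.   0.4  0.4]
0.067 -0.043 -0.011 [349. 178.]
0.067 -0.043 0.011 [416. 198.]
0.067 -0.035 -0.011 [336. 194.]
0.067 -0.035 0.011 [403. 214.]
0.067 0.035 -0.011 [221. 339.]
0.067 0.035 0.011 [290. 360.]
0.067 0.043 -0.011 [207. 356.]
0.067 0.043 0.011 [276. 377.]
0.08 -0.043 -0.011 [347. 144.]
0.08 -0.043 0.011 [414. 164.]
0.08 -0.035 -0.011 [334. 160.]
0.08 -0.035 0.011 [401. 180.]
0.08 0.035 -0.011 [218. 304.]
0.08 0.035 0.011 [287. 326.]
0.08 0.043 -0.011 [204. 321.]
0.08 0.043 0.011 [274. 343.]
0.09 -0.043 -0.011 [345. 118.]
0.09 -0.043 0.011 [413. 138.]
0.09 -0.035 -0.011 [332. 133.]
0.09 -0.035 0.011 [400. 153.]
0.09 0.035 -0.011 [216. 277.]
0.09 0.035 0.011 [285. 299.]
0.09 0.043 -0.011 [202. 294.]
0.09 0.043 0.011 [271. 316.]
bar end [353.19643042 454.67609501]
wrist 0.067 -0.035 -0.011 [256. 301.]
wrist 0.067 -0.035 0.011 [254. 264.]
wrist 0.067 0.035 -0.011 [382. 301.]
wrist 0.067 0.035 0.011 [384. 264.]
wrist 0.08 -0.035 -0.011 [252. 313.]
wrist 0.08 -0.035 0.011 [249. 273.]
wrist 0.08 0.035 -0.011 [386. 312.]
wrist 0.08 0.035 0.011 [389. 273.]
wrist 0.09 -0.035 -0.011 [248. 322.]
wrist 0.09 -0.035 0.011 [245. 281.]
wrist 0.09 0.035 -0.011 [390. 322.]
wrist 0.09 0.035 0.011 [393. 281.]
```

```bash
python3 -m pendant '[[[0,0,0.5],[0,0,0],7],[[0,0,1],[0,0,0],7],[[0,0,1],[0,0,0],7]]'
python3 - <<'E'
from wb import *
c=capture("scene");s,r=go()
i=c["img"][190:260,235:305,::-1].astype(float)*2.2
a=cv2.resize(np.clip(i,0,255).astype(np.uint8),None,fx=8,fy=8,interpolation=cv2.INTER_CUBIC)
cv2.imwrite("pics/s5.png",a)
E
```

```text
time: 4.18
eef_pos: [0.5737, -0.112, 0.0565]
tcp_rot: [0.622, 0.783, -0.0, -0.001]
force: [-0.0, -0.1, 0.3]
opening: 0.818
t 4.22 tcp [ 0.574  -0.1121  0.0568] st [ -13.3 -171.9] yaw-st 9.54 F [ 0.4  0.5 -0.3]
```

View pics/s5.png

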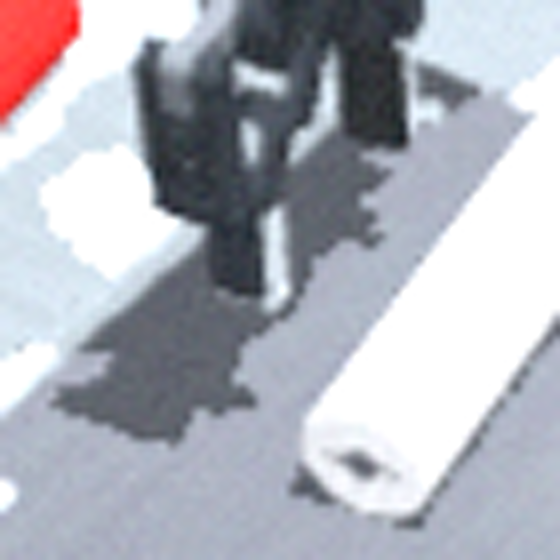

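```bash
python3 -m pendant '[[[0,0,0.4],[0,0,0],7],[[0,0,0.7],[0,0,0],7],[[0,0,0.7],[0,0,0],7]]'
python3 - <<'E'
from wb import *
c=capture("scene");s,r=go()
i=c["img"][190:260,235:305,::-1].astype(float)*2.2
a=cv2.resize(np.clip(i,0,255).astype(np.uint8),None,fx=8,fy=8,interpolation=cv2.INTER_CUBIC)
cv2.imwrite("pics/s6.png",a)
c=capture("wrist"); cv2.imwrite("pics/w6.png",c["img"][:,:,::-1])
E
```

```text
time: 4.6
eef_pos: [0.5741, -0.1121, 0.0499]
tcp_rot: [0.622, 0.783, -0.0, -0.0]
force: [0.7, 0.1, 0.5]
opening: 0.823
t 4.65 tcp [ 0.5742 -0.1121  0.0501] st [ -13.  -171.9] yaw-st 9.54 F [-0.6  0.4  0.6]
```

View pics/s6.png

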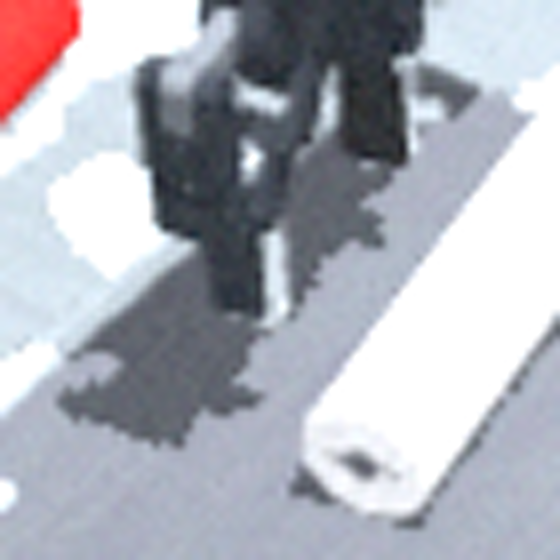

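View pics/w6.png

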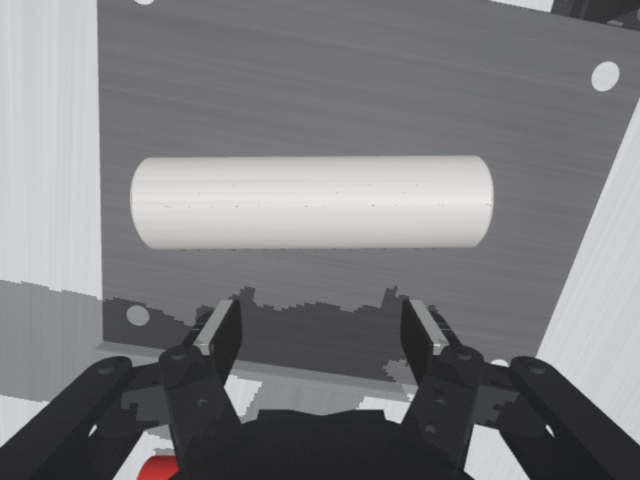

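```bash
python3 -m pendant '[[[0,0,0.3],[0,0,0],7],[[0,0,0.6],[0,0,0],7],[[0,0,0.8],[0,0,0],7],[[0,0,0.8],[0,0,0],7]]'
python3 - <<'E'
from wb import *
c=capture("scene");s,r=go()
i=c["img"][190:260,235:305,::-1].astype(float)*2.2
a=cv2.resize(np.clip(i,0,255).astype(np.uint8),None,fx=8,fy=8,interpolation=cv2.INTER_CUBIC)
cv2.imwrite("pics/s7.png",a)
E
```

```text
time: 5.2
eef_pos: [0.5742, -0.1121, 0.0421]
tcp_rot: [0.622, 0.783, -0.0, -0.0]
force: [1.0, -0.1, 0.1]
opening: 0.823
t 5.25 tcp [ 0.5743 -0.1122  0.0422] st [ -13. -172.] yaw-st 9.54 F [-0.4 -0.2 -0.4]
```

View pics/s7.png

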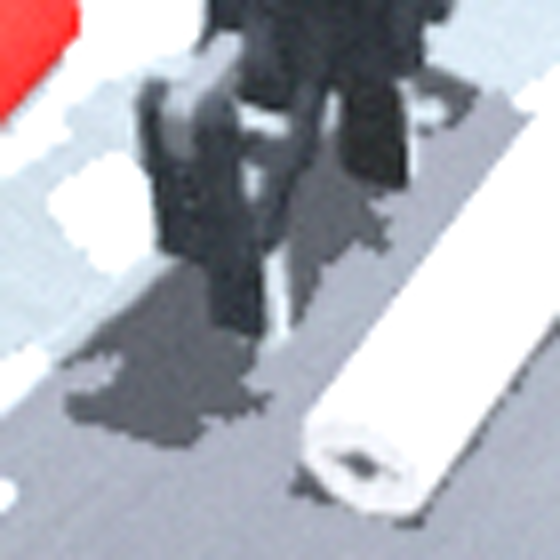

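```bash
python3 -m pendant '[[[0,0,0.3],[0,0,0],7],[[0,0,0.6],[0,0,0],7],[[0,0,0.9],[0,0,0],7],[[0,0,1.1],[0,0,0],7],[[0,0,1.1],[0,0,0],7]]'
python3 - <<'E'
from wb import *
c=capture("scene");s,r=go()
i=c["img"][190:260,235:305,::-1].astype(float)*2.2
a=cv2.resize(np.clip(i,0,255).astype(np.uint8),None,fx=8,fy=8,interpolation=cv2.INTER_CUBIC)
cv2.imwrite("pics/s8.png",a)
c=capture("wrist"); cv2.imwrite("pics/w8.png",c["img"][:,:,::-1])
E
```

```text
time: 5.88
eef_pos: [0.5742, -0.1121, 0.0311]
tcp_rot: [0.622, 0.783, -0.0, -0.0]
force: [-0.1, -0.4, 1.1]
opening: 0.822
t 5.92 tcp [ 0.5743 -0.1122  0.0312] st [ -12.9 -172. ] yaw-st 9.54 F [ 0.8  0.5 -0.7]
```

View pics/s8.png

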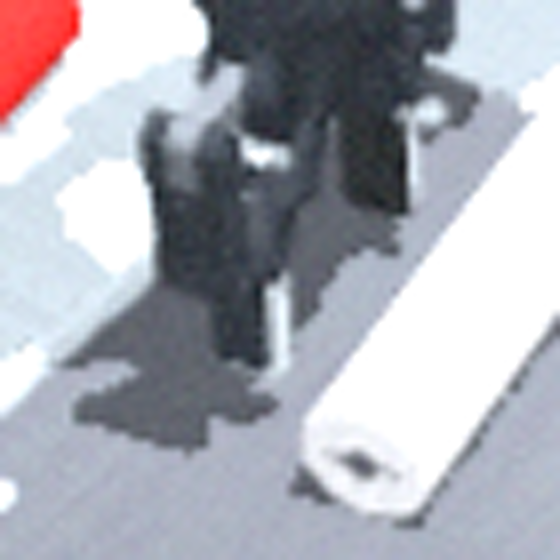

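View pics/w8.png

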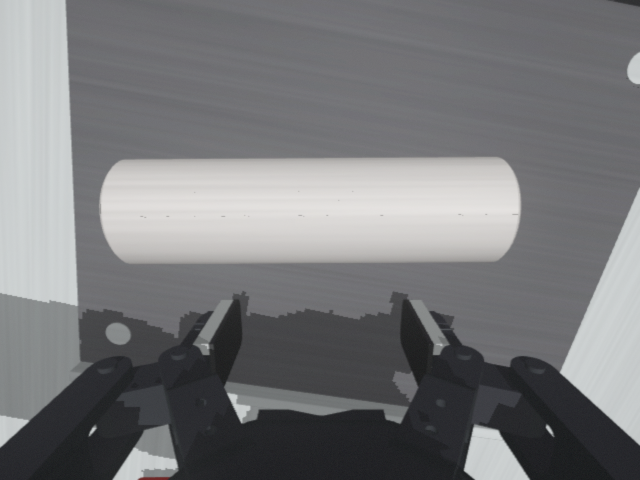

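```bash
python3 -m pendant '[[[0.2,0,0],[0,0,3],7],[[0.4,0,0],[0,0,6],7],[[0.6,0.1,0],[0,0,9.5],7],[[0.8,0.1,0],[0,0,9.5],7],[[1.0,0.1,0],[0,0,9.5],7],[[1.2,0.2,0],[0,0,9.5],7],[[1.4,0.2,0],[0,0,9.5],7],[[1.6,0.2,0],[0,0,9.5],7]]'
cat > look.py <<'E'
from wb import *
import sys
def look(tag):
    s,r=go()
    c=capture("wrist"); cv2.imwrite(f"pics/w{tag}.png",c["img"][:,:,::-1])
    c=capture("top");cv2.imwrite(f"pics/t{tag}.png",cv2.resize(c["img"][155:305,180:420,::-1],None,fx=3.3,fy=3.3,interpolation=cv2.INTER_CUBIC))
look(sys.argv[1])
E
python3 look.py 9
```

```text
time: 6.98
eef_pos: [0.5727, -0.096, 0.0314]
tcp_rot: [0.684, 0.729, 0.0, 0.0]
force: [-0.7, 0.6, 0.3]
opening: 0.819
t 6.97 tcp [ 0.5727 -0.096   0.0314] st [ -13.5 -155.8] yaw-st 0.05 F [-0.7  0.6  0.3]
```

View pics/w9.png

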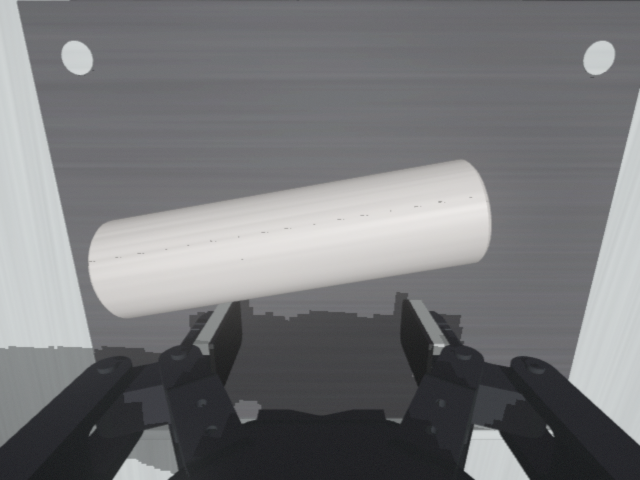

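```bash
python3 -m pendant '[[[-0.3,-0.4,0],[0,0,0],7],[[-0.3,-0.9,0],[0,0,0],7],[[0,-0.9,0],[0,0,0],7],[[0.2,-0.9,0],[0,0,0],7],[[0.4,-0.9,0],[0,0,0],7],[[0.6,-0.9,0],[0,0,0],7],[[0.8,-0.9,0],[0,0,0],7],[[0.9,-0.9,0],[0,0,0],7]]'
python3 look.py 10
```

```text
time: 8.07
eef_pos: [0.5632, -0.0875, 0.0313]
tcp_rot: [0.684, 0.729, 0.0, -0.0]
force: [0.1, 0.8, -0.2]
opening: 0.817
t 8.07 tcp [ 0.5632 -0.0875  0.0313] st [ -22.5 -146.7] yaw-st 0.05 F [ 0.1  0.8 -0.2]
```

View pics/w10.png

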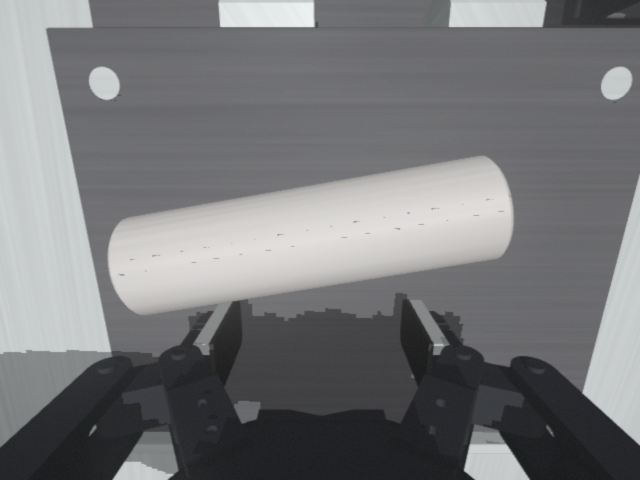

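```bash
cat > axis.py <<'E'
from wb import *
def axis(c,zc=.072,th=150,box=(120,335,60,560),dbg=None,colmargin=.18):
    """bar axis from its two silhouette sides (bisector plane) ; returns centre, heading(st deg)"""
    g=c["img"].max(2);m=np.zeros_like(g);r0,r1,k0,k1=box;m[r0:r1,k0:k1]=(g[r0:r1,k0:k1]>th)
    m=cv2.morphologyEx(m,cv2.MORPH_OPEN,np.ones((25,25),np.uint8))
    n,l,stt,ce=cv2.connectedComponentsWithStats(m);k=1+np.argmax(stt[1:,4]);m=(l==k)
    cn=max(cv2.findContours(m.astype(np.uint8),0,cv2.CHAIN_APPROX_NONE)[0],key=cv2.contourArea)[:,0].astype(float)
    mu=cn.mean(0);_,_,v=np.linalg.svd(cn-mu,full_matrices=False);t=(cn-mu)@v[0];q=(cn-mu)@v[1]
    lo,hi=t.min(),t.max();mid=(t>lo+(hi-lo)*colmargin)&(t<hi-(hi-lo)*colmargin)
    Rm=R.from_quat(c["orientation"]).as_matrix();N=[]
    for sgn in (1,-1):
        P=cn[mid&(sgn*q>0)];D=np.array([ray(c,p)[1] for p in P]);D/=np.linalg.norm(D,axis=1)[:,None]
        n=np.linalg.svd(D,full_matrices=False)[2][2];N.append(n)
    a=np.cross(*N);a/=np.linalg.norm(a)
    o=np.array(c["origin"]);e=onz(c,mu,zc)-o
    n1,n2=N
    if n1@e<0:n1=-n1
    if n2@e<0:n2=-n2
    nb=n1-n2   # bisector plane normal
    nb/=np.linalg.norm(nb)
    ends=[]
    for tt in (lo,hi):
        p=onz(c,mu+v[0]*tt,zc)
        ends.append(p)
    h=np.cross(nb,[0,0,1]);h/=np.linalg.norm(h)
    if h[0]<0:h=-h
    C=(ends[0]+ends[1])/2
    nh=np.array([nb[0],nb[1]]);C[:2]-=nh*((C-o)@nb)/(nh@nh)
    print("bar st",st(C),"heading-st",round(np.degrees(np.arctan2(h[1],h[0]))-3.58,2),"tilt",np.degrees(np.arcsin(a[2])).round(1),"len",np.linalg.norm((ends[1]-ends[0])[:2]).round(4),"world",C.round(4),"px",stt[k][:5])
    return C
if __name__=="__main__":
    import sys
    s,r=go();axis(capture("wrist"))
    print(s["qpos"].round(2))
E
python3 axis.py
```

```text
t 8.18 tcp [ 0.5631 -0.0876  0.0313] st [ -22.6 -146.7] yaw-st 0.05 F [-0.3 -0.4  0.5]
bar st [ -28.3 -109.3] heading-st 9.89 tilt -0.2 len 0.1636 world [ 0.5551 -0.0505  0.072 ] px [  109   159   404   153 39833]
[-0.23  0.42  1.87  0.    0.85 -0.29]
```

```bash
python3 -m pendant '[[[-0.8,0,0],[0,0,0],7.5],[[-0.8,0,-3.5],[0,0,0],8.5],[[0,-0.2,-6.5],[0,0,-10],8.5],[[1.5,-0.4,-6.5],[0,0,-20],8.5],[[2.7,-0.5,-6.5],[0,0,-30],8.5],[[3.7,-0.6,-6.5],[0,0,-40],8.5],[[3.7,-0.6,-6.5],[0,0,-50],8.5],[[3.7,-0.6,-6.5],[0,0,-60],8.5]]'
python3 -m pendant '[[[0,0,0],[0,0,-5],8.5],[[0,0,0],[0,0,-5],8.5]]'
python3 axis.py;python3 look.py 11
```

```text
time: 9.22
eef_pos: [0.5549, -0.0516, 0.0964]
tcp_rot: [0.225, 0.974, -0.0, 0.0]
force: [-0.5, -0.1, -0.0]
opening: 0.995
time: 9.48
eef_pos: [0.5549, -0.0517, 0.0964]
tcp_rot: [0.186, 0.983, -0.0, 0.0]
force: [-0.0, 0.0, -0.6]
opening: 0.992
t 9.47 tcp [ 0.5549 -0.0517  0.0964] st [ -28.5 -110.4] yaw-st 64.96 F [-0.   0.  -0.6]
bar st [ -49.  -111.9] heading-st 12.75 tilt -26.1 len 0.0972 world [ 0.5346 -0.0545  0.072 ] px [ 236  164  119  138 9324]
[-0.17  0.31  1.87 -0.    0.96 -1.37]
t 9.53 tcp [ 0.5549 -0.0516  0.0964] st [ -28.6 -110.4] yaw-st 64.94 F [-0.4  1.1  0.2]
```

View pics/w11.png

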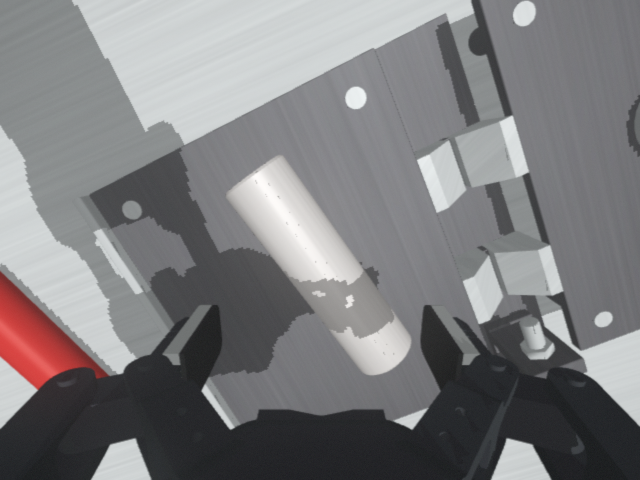

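```bash
cat > man.py <<'E'
from wb import *
def man(c,l1,l2,endpx,z=.072):
    N=[]
    o=np.array(c["origin"])
    for l in (l1,l2):
        a=ray(c,l[0])[1];b=ray(c,l[1])[1];n=np.cross(a,b);N.append(n/np.linalg.norm(n))
    n1,n2=N
    e=onz(c,np.mean(endpx,0),z)-o
    # orient both outward-consistent
    if n1@n2<0:n2=-n2
    nb=n1+n2;nb/=np.linalg.norm(nb)
    h=np.cross(nb,[0,0,1]);h/=np.linalg.norm(h);h=h if h[0]>0 else -h
    C=np.mean([onz(c,p,z) for p in endpx],0);nh=nb[:2];C[:2]-=nh*((C-o)@nb)/(nh@nh)
    print("bar st",st(C),"heading",round(np.degrees(np.arctan2(h[1],h[0]))-3.58,2),"width",np.degrees(np.arccos(abs(n1@n2))),[st(onz(c,p,z)) for p in endpx])
E
python3 - <<'E'
from man import *
c=capture("wrist");s,r=go()
man(c,[(227,195),(345,365)],[(287,158),(408,335)],[(256,174),(384,360)])
i=c["img"][120:420,180:460,::-1]
cv2.imwrite("pics/w12.png",cv2.resize(np.clip(i.astype(float)*1.3,0,255).astype(np.uint8),None,fx=2,fy=2))
c2=capture("top");cv2.imwrite("pics/t12.png",cv2.resize(c2["img"][155:305,180:420,::-1],None,fx=3.3,fy=3.3,interpolation=cv2.INTER_CUBIC))
E
```

```text
t 9.68 tcp [ 0.5549 -0.0514  0.0964] st [ -28.6 -110.1] yaw-st 64.98 F [-0.1  0.5 -0.4]
bar st [ -22.7 -109.5] heading 7.87 width 11.60427167445387 [array([ -94.5, -119.2]), array([ 49. , -99.4])]
```

View pics/w12.png

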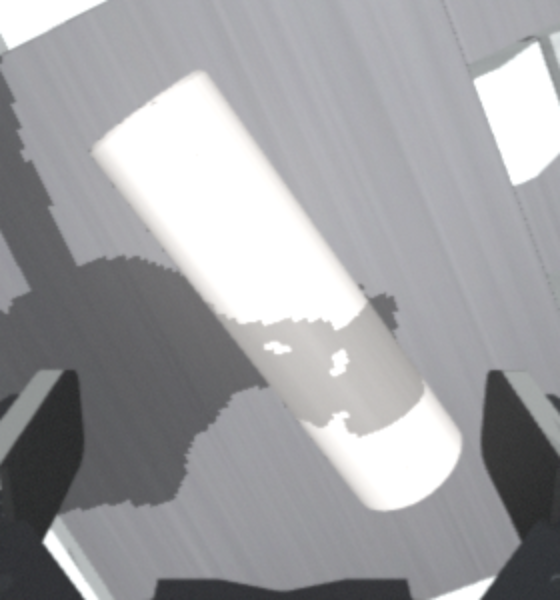

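View pics/t12.png

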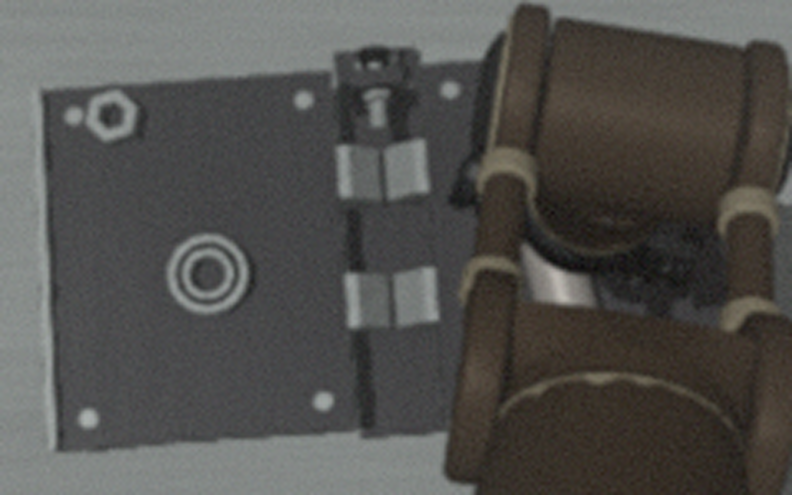

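```bash
python3 -m pendant '[[[0,0,1.5],[0,0,0],8.5],[[0,0,2.5],[0,0,0],8.5],[[0,0,3.2],[0,0,0],8.5],[[0,0,3.7],[0,0,0],8.5],[[0,0,3.7],[0,0,0],8.5]]'
python3 look.py 13
```

```text
time: 10.35
eef_pos: [0.5545, -0.0511, 0.0588]
tcp_rot: [0.186, 0.983, -0.0, -0.001]
force: [0.0, 0.6, -0.2]
opening: 0.997
t 10.35 tcp [ 0.5545 -0.0511  0.0588] st [ -28.9 -109.8] yaw-st 65.04 F [ 0.   0.6 -0.2]
```

View pics/w13.png

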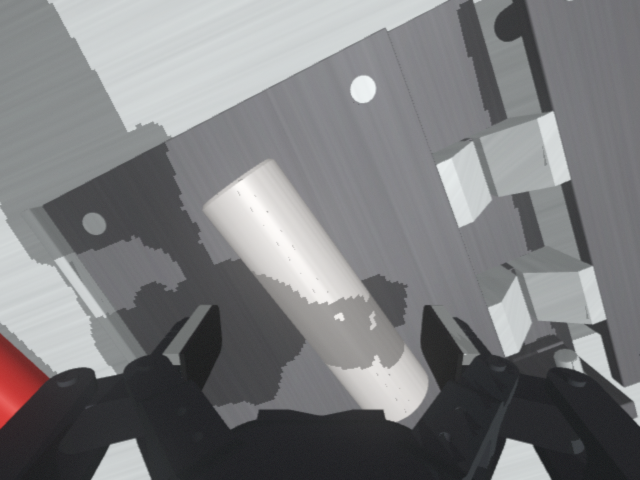

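```bash
python3 -m pendant '[[[0,0,0.8],[0,0,0],8.5],[[0,0,1.5],[0,0,0],8.5],[[0,0,2.2],[0,0,0],8.5],[[0,0,2.8],[0,0,0],8.5],[[0,0,2.8],[0,0,0],8.5]]'
python3 - <<'E'
from wb import *
s,r=go()
c=capture("wrist"); cv2.imwrite("pics/w14.png",c["img"][:,:,::-1])
c=capture("scene");i=c["img"][190:280,235:355,::-1].astype(float)*1.6
cv2.imwrite("pics/s14.png",cv2.resize(np.clip(i,0,255).astype(np.uint8),None,fx=6,fy=6,interpolation=cv2.INTER_CUBIC))
E
```

```text
time: 11.08
eef_pos: [0.5541, -0.0511, 0.0305]
tcp_rot: [0.185, 0.983, -0.0, -0.001]
force: [-0.5, -0.1, 0.4]
opening: 0.997
t 11.07 tcp [ 0.5541 -0.0511  0.0305] st [ -29.3 -109.8] yaw-st 65.04 F [-0.5 -0.1  0.4]
```

View pics/w14.png

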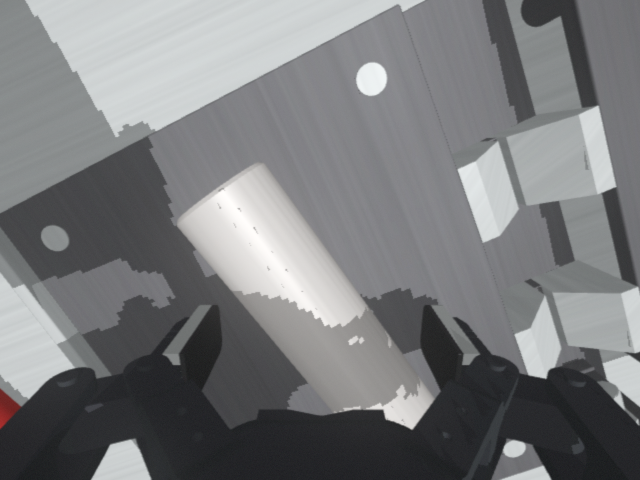

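View pics/s14.png

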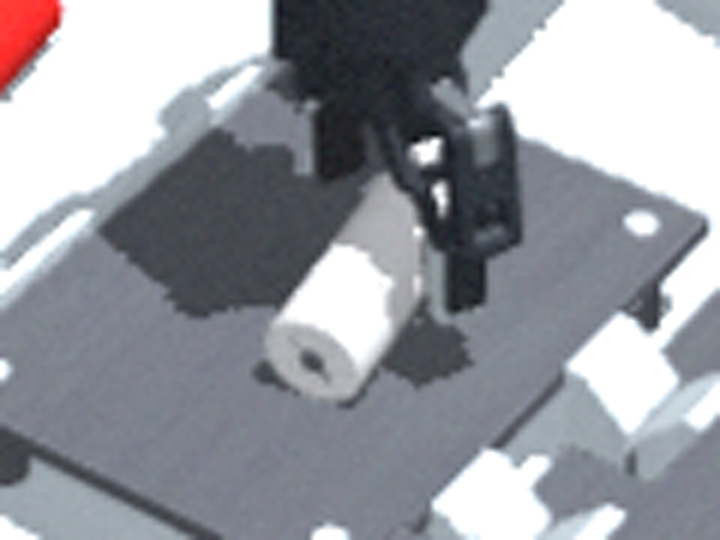

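```bash
python3 -m pendant '[[[0,0,0.4],[0,0,2],8.5],[[0,0,0.4],[0,0,5],8.5],[[0,0,0.4],[0,0,8],8.5],[[0,0,0.4],[0,0,11],8.5],[[0,0,0.4],[0,0,14],8.5],[[0,0,0.4],[0,0,16],8.5],[[0,0,0.4],[0,0,18],8.5],[[0,0,0.4],[0,0,20],8.5]]'
python3 look.py 15
```

```text
time: 12.18
eef_pos: [0.5549, -0.0512, 0.0274]
tcp_rot: [0.354, 0.935, -0.0, 0.0]
force: [-0.7, 0.1, 0.0]
opening: 0.996
t 12.18 tcp [ 0.5549 -0.0512  0.0274] st [ -28.5 -110. ] yaw-st 44.92 F [-0.7  0.1  0. ]
```

View pics/w15.png

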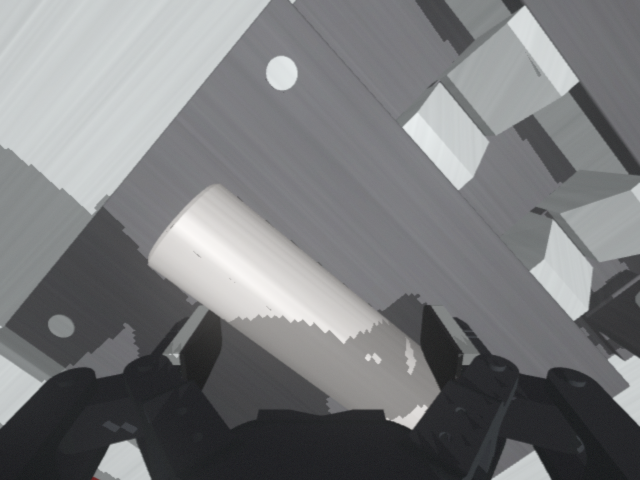

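```bash
python3 - <<'E'
from man import *
c=capture("wrist");s,r=go()
i=c["img"][160:440,130:450,::-1]
cv2.imwrite("pics/w16.png",cv2.resize(np.clip(i.astype(float)*1.2,0,255).astype(np.uint8),None,fx=2.1,fy=2.1))
for a,b in [((225,190),(420,345)),((150,262),(340,410))]:
    p,q=onz(c,a,.072),onz(c,b,.072);print(np.degrees(np.arctan2(*(q-p)[1::-1]))-3.58)
p,q=onz(c,(293,0),.052),onz(c,(628,385),.052);print("seam",np.degrees(np.arctan2(*(q-p)[1::-1]))-3.58,st(p),st(q))
E
```

```text
t 12.32 tcp [ 0.5549 -0.0512  0.0274] st [ -28.5 -110. ] yaw-st 45.03 F [-0.2 -0.9 -0.4]
4.819970255807847
1.9143218280952556
seam -0.27397076863023573 [-122.8  -29.3] [116.1 -30.4]
```

View pics/w16.png

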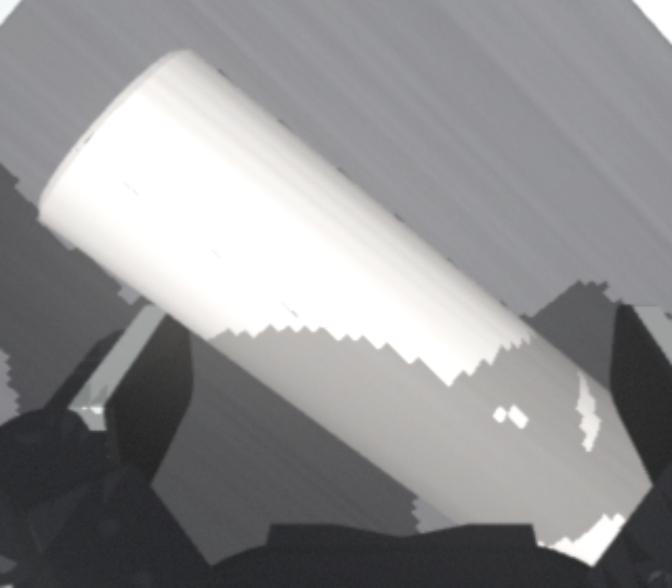

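```bash
python3 -m pendant '[[[0,0,0],[0,0,1.5],8.5],[[0,0,0],[0,0,3],8.5],[[0,0,0],[0,0,4],8.5],[[0,0,0],[0,0,4],8.5]]'
python3 - <<'E'
from man import *
c=capture("wrist");s,r=go()
i=c["img"][140:440,100:460,::-1]
cv2.imwrite("pics/w17.png",cv2.resize(np.clip(i.astype(float)*1.2,0,255).astype(np.uint8),None,fx=2,fy=2))
c2=capture("scene");i=c2["img"][190:310,225:365,::-1]
cv2.imwrite("pics/s17.png",cv2.resize(i,None,fx=5,fy=5,interpolation=cv2.INTER_CUBIC))
E
```

```text
time: 12.82
eef_pos: [0.5549, -0.0512, 0.0274]
tcp_rot: [0.386, 0.923, 0.0, 0.0]
force: [0.1, 1.1, -0.2]
opening: 0.993
t 12.88 tcp [ 0.5549 -0.0512  0.0274] st [ -28.6 -110. ] yaw-st 41.03 F [ 0.2 -0.2 -0.4]
```

View pics/w17.png

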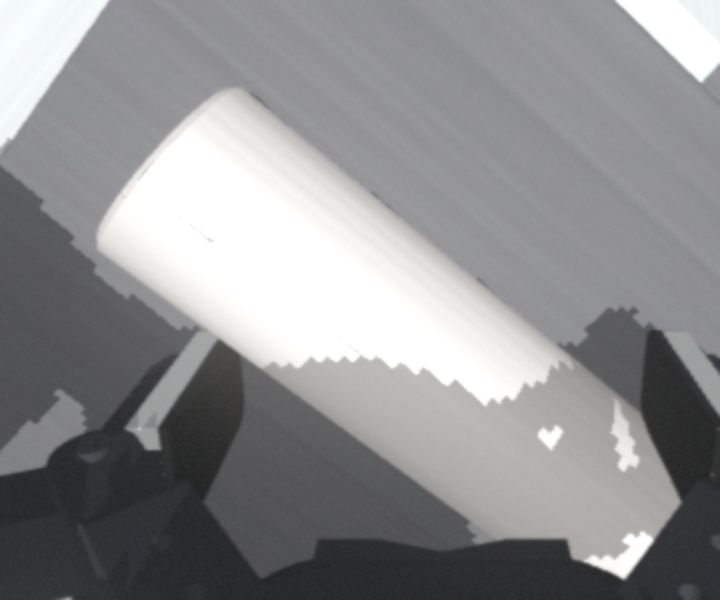

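View pics/s17.png

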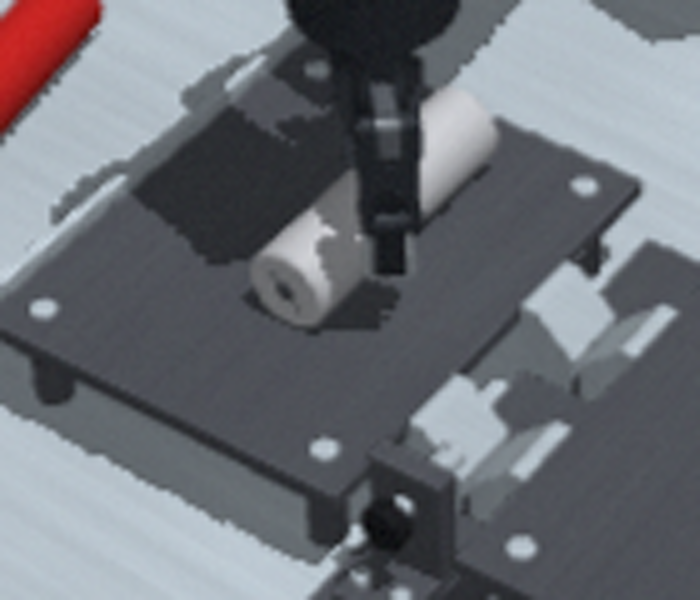

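```bash
python3 - <<'E'
from man import *
c=capture("wrist");s,r=go()
f=lambda u,v:(100+u/2,140+v/2)
man(c,[f(255,95),f(635,404)],[f(105,250),f(470,512)],[f(170,170),f(640,580)])
from scipy import stats
E
```

```text
t 12.97 tcp [ 0.5549 -0.0512  0.0274] st [ -28.5 -109.9] yaw-st 41.04 F [0.4 0.4 0.8]
bar st [ -26.4 -109.2] heading 0.42 width 16.431434825212722 [array([ -95.4, -111.2]), array([  42.8, -120.4])]
```

```bash
python3 -m pendant '[[[0,0,0],[0,0,-4],8.5],[[0,0,-3],[0,0,-4],8.5],[[0,0,-6],[0,0,-4],8.5],[[-0.5,-0.4,-7.5],[0,0,4],8.5],[[-1.8,-1.4,-7.5],[0,0,13],8],[[-3.5,-2.8,-7.5],[0,0,22],7],[[-3.5,-2.8,-7.5],[0,0,32],7],[[-3.5,-2.8,-7.5],[0,0,41],7]]'
python3 -m pendant '[[[0,0,0],[0,0,0],7]]'
python3 axis.py; python3 look.py 18
```

```text
time: 13.98
eef_pos: [0.5594, -0.0961, 0.1023]
tcp_rot: [0.687, 0.727, -0.0, -0.0]
force: [0.2, -0.1, 0.3]
opening: 0.821
time: 14.1
eef_pos: [0.5593, -0.0959, 0.1023]
tcp_rot: [0.684, 0.73, -0.0, -0.0]
force: [0.5, 0.4, -0.5]
opening: 0.817
t 14.1 tcp [ 0.5593 -0.0959  0.1023] st [ -26.9 -154.8] yaw-st 0.13 F [ 0.5  0.4 -0.5]
bar st [-149.7 -129.9] heading-st 84.25 tilt -37.2 len 0.1268 world [ 0.4352 -0.0787  0.072 ] px [   60   120   116   194 20156]
[-0.25  0.32  1.85  0.    0.98 -0.31]
t 14.15 tcp [ 0.5594 -0.0957  0.1023] st [ -26.8 -154.7] yaw-st 0.19 F [-0.5  0.6  0.6]
```

View pics/w18.png

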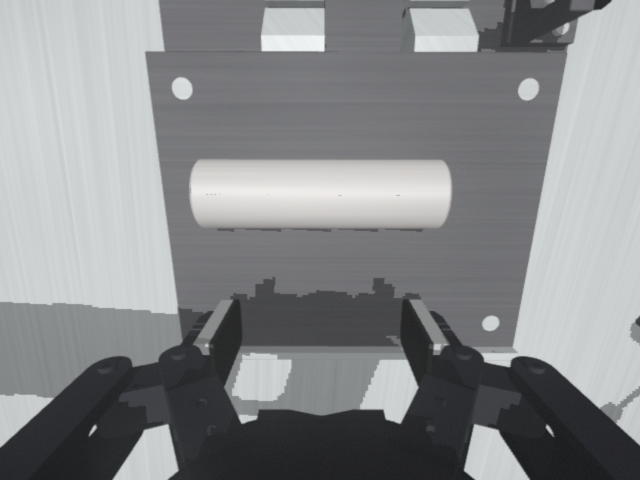

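```bash
python3 -m pendant '[[[0,0,2.5],[0,0,0],7],[[0,0,4.5],[0,0,0],7],[[0,0,6],[0,0,0],7],[[0,0,7.2],[0,0,0],7],[[0.4,0,7.2],[0,0,0],7],[[0.8,0,7.2],[0,0,0],7],[[1.1,0,7.2],[0,0,0],7],[[1.4,0,7.2],[0,0,0],7]]'
python3 -m pendant '[[[0.3,0,0],[0,0,0],7],[[0.6,0,0],[0,0,0],7],[[0.9,0,0],[0,0,0],7],[[1.2,0,0],[0,0,0],7],[[1.5,0,0],[0,0,0],7],[[1.8,0,0],[0,0,0],7],[[2.1,0,0],[0,0,0],7],[[2.3,0,0],[0,0,0],7]]'
python3 look.py 19
```

```text
time: 15.25
eef_pos: [0.5592, -0.0817, 0.031]
tcp_rot: [0.684, 0.729, 0.0, 0.001]
force: [-1.0, -1.9, 1.2]
opening: 0.821
time: 16.25
eef_pos: [0.5571, -0.0586, 0.0304]
tcp_rot: [0.684, 0.729, 0.0, -0.0]
force: [-0.4, 0.1, -0.9]
opening: 0.817
t 16.25 tcp [ 0.5571 -0.0586  0.0304] st [ -26.8 -117.4] yaw-st 0.04 F [-0.4  0.1 -0.9]
```

View pics/w19.png

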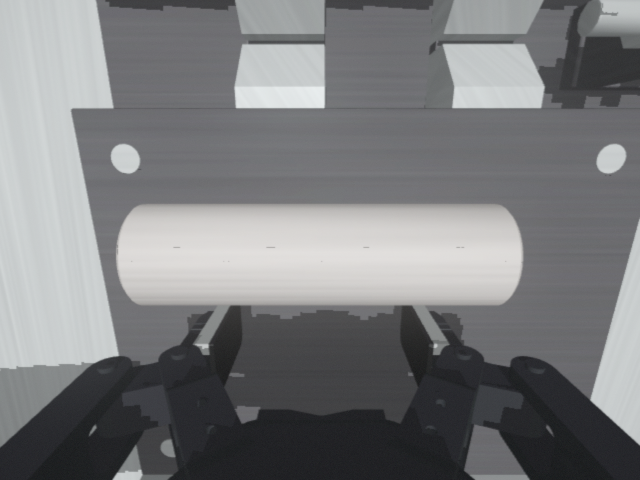

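```bash
python3 -m pendant '[[[0.3,0,0],[0,0,0],7],[[0.6,0,0],[0,0,0],7],[[0.9,0,0],[0,0,0],7],[[1.2,0,0],[0,0,0],7],[[1.5,0,0],[0,0,0],7],[[1.8,0,0],[0,0,0],7],[[2.1,0,0],[0,0,0],7],[[2.4,0,0],[0,0,0],7]]'
python3 -m pendant '[[[0.3,0,0],[0,0,0],7],[[0.6,0,0],[0,0,0],7],[[0.9,0,0],[0,0,0],7],[[1.2,0,0],[0,0,0],7],[[1.5,0,0],[0,0,0],7],[[1.8,0,0],[0,0,0],7],[[2.1,0,0],[0,0,0],7],[[2.4,0,0],[0,0,0],7]]'
python3 look.py 20
```

```text
time: 17.35
eef_pos: [0.5557, -0.0347, 0.0304]
tcp_rot: [0.684, 0.729, 0.0, 0.0]
force: [-0.3, -0.4, 0.0]
opening: 0.821
time: 18.35
eef_pos: [0.5541, -0.0108, 0.0304]
tcp_rot: [0.684, 0.729, 0.0, 0.0]
force: [0.0, -0.0, -0.3]
opening: 0.819
t 18.35 tcp [ 0.5541 -0.0108  0.0304] st [-26.7 -69.5] yaw-st 0.04 F [ 0.  -0.  -0.3]
```

View pics/w20.png

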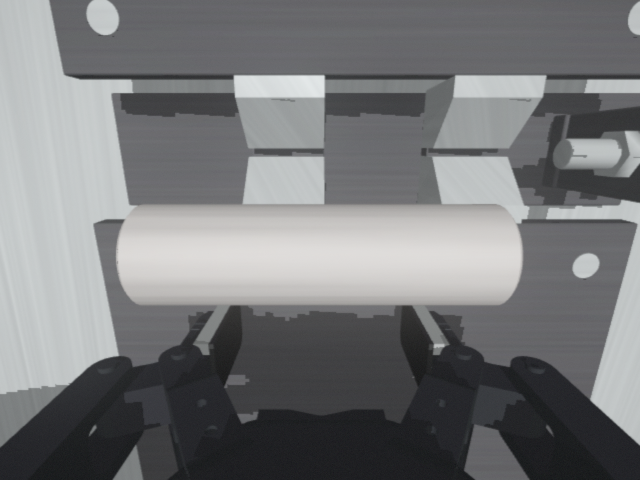

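```bash
python3 -m pendant '[[[0.3,0,0],[0,0,0],7],[[0.6,0,0],[0,0,0],7],[[0.9,0,0],[0,0,0],7],[[1.2,0,0],[0,0,0],7],[[1.5,0,0],[0,0,0],7],[[1.8,0,0],[0,0,0],7],[[2.1,0,0],[0,0,0],7],[[2.1,0,0],[0,0,0],7]]'
python3 look.py 21
```

```text
time: 19.45
eef_pos: [0.5528, 0.0103, 0.0304]
tcp_rot: [0.684, 0.729, -0.0, -0.0]
force: [0.6, -0.3, 0.7]
opening: 0.817
t 19.45 tcp [0.5528 0.0103 0.0304] st [-26.8 -48.5] yaw-st 0.06 F [ 0.6 -0.3  0.7]
```

View pics/w21.png

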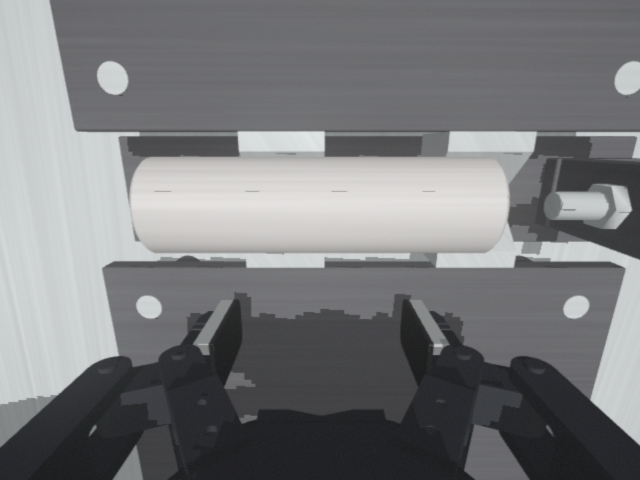

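The bar (rows 157–252, columns 132–508) has dropped into both V's, with a visible gap to the stop tip at (547,206). Now I back off, rise, shut the fingers and go to its near end.

```bash
python3 -m pendant '[[[-0.8,0,-1],[0,0,0],7],[[-0.8,0,-5],[0,0,0],7],[[-0.5,0,-9],[0,0,10],3],[[0.5,-2.5,-9],[0,0,20],0],[[2,-5,-9],[0,0,30],0],[[3.5,-7.5,-9],[0,0,40],0],[[4.85,-9.5,-9],[0,0,50],0],[[4.85,-9.5,-9],[0,0,60],0]]'
python3 -m pendant '[[[0,0,0],[0,0,10],0],[[0,0,0],[0,0,20],0],[[0,0,0],[0,0,30],0],[[0,0,0],[0,0,30],0]]'
python3 - <<'E'
from wb import *
s,r=go();print(s["opening"])
c=capture("wrist"); cv2.imwrite("pics/w22.png",c["img"][:,:,::-1])
c=capture("scene");i=c["img"][150:310,225:405,::-1]
cv2.imwrite("pics/s22.png",cv2.resize(i,None,fx=4,fy=3.7,interpolation=cv2.INTER_CUBIC))
p=s["eef_pos"];print("TCP in s22",(proj(c,p)-[225,150])*[4,3.7])
E
```

```text
time: 20.55
eef_pos: [0.4533, 0.0526, 0.1208]
tcp_rot: [0.958, 0.287, -0.0, -0.0]
force: [0.6, -0.2, 0.6]
opening: 0.002
time: 21.05
eef_pos: [0.4554, 0.052, 0.1211]
tcp_rot: [0.999, 0.032, 0.001, 0.0]
force: [-0.1, 0.3, -0.5]
opening: -0.001
t 21.05 tcp [0.4554 0.052  0.1211] st [-121.4   -0.8] yaw-st -89.87 F [-0.1  0.3 -0.5]
-0.0013675260115853269
TCP in s22 [555.32387178 213.8690635 ]
```

View pics/w22.png

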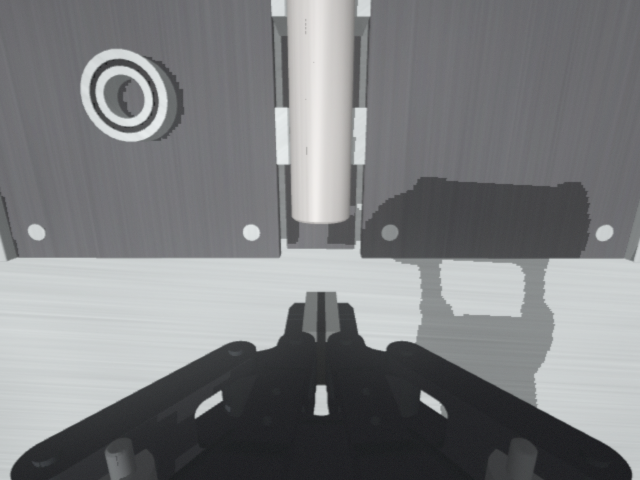

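View pics/s22.png

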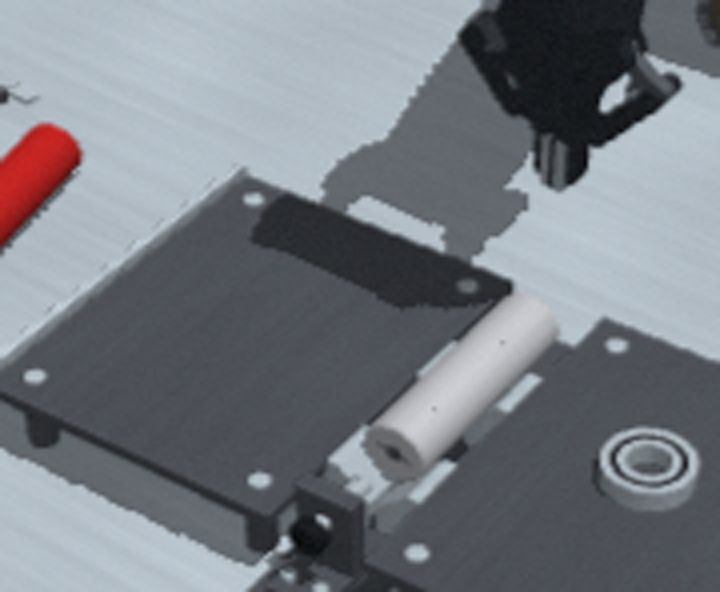

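```bash
python3 -m pendant '[[[0,0,3],[0,0,0],0],[[0,0,6],[0,0,0],0],[[0,0,8],[0,0,0],0],[[0,0,8.9],[0,0,0],0],[[0.4,0,8.9],[0,0,0],0],[[0.8,0,8.9],[0,0,0],0],[[1.0,0,8.9],[0,0,0],0],[[1.2,0,8.9],[0,0,0],0]]'
python3 -m pendant '[[[0.2,0,0],[0,0,0],0],[[0.4,0,0],[0,0,0],0],[[0.6,0,0],[0,0,0],0],[[0.8,0,0],[0,0,0],0],[[1.0,0,0],[0,0,0],0],[[1.2,0,0],[0,0,0],0],[[1.4,0,0],[0,0,0],0],[[1.6,0,0],[0,0,0],0]]'
python3 - <<'E'
from wb import *
s,r=go()
c=capture("wrist"); cv2.imwrite("pics/w23.png",c["img"][:,:,::-1])
c=capture("scene");i=c["img"][190:310,275:405,::-1]
cv2.imwrite("pics/s23.png",cv2.resize(i,None,fx=5,fy=5,interpolation=cv2.INTER_CUBIC))
E
```

```text
time: 22.15
eef_pos: [0.4677, 0.0532, 0.032]
tcp_rot: [0.999, 0.032, 0.001, 0.0]
force: [-0.9, -0.2, 0.7]
opening: 0.001
time: 23.15
eef_pos: [0.483, 0.0542, 0.0314]
tcp_rot: [1.0, 0.032, 0.0, 0.0]
force: [-1.2, -0.4, -0.1]
opening: -0.0
t 23.15 tcp [0.483  0.0542 0.0314] st [-93.7  -0.3] yaw-st -89.96 F [-1.2 -0.4 -0.1]
```

View pics/w23.png

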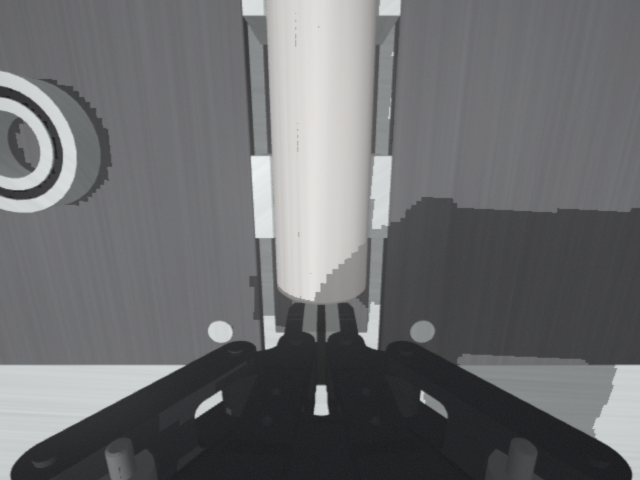

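View pics/s23.png

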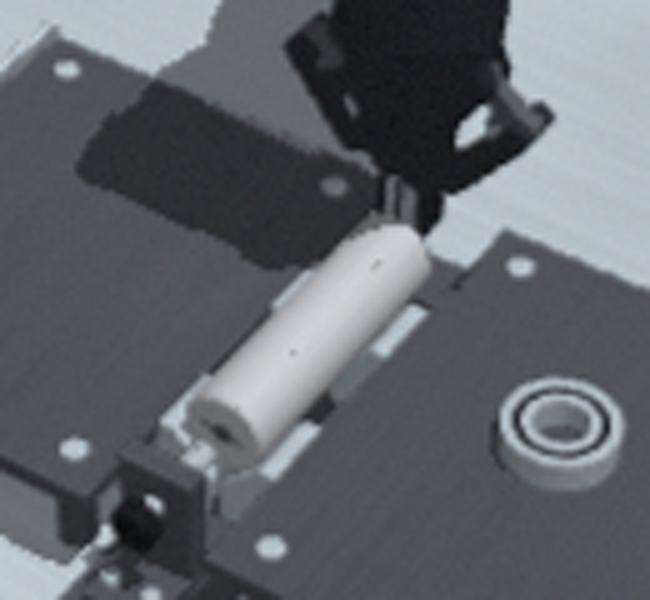

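```bash
python3 -m pendant '[[[0.2,0,0],[0,0,0],0],[[0.4,0,0],[0,0,0],0],[[0.6,0,0],[0,0,0],0],[[0.75,0,0],[0,0,0],0],[[0.9,0,0],[0,0,0],0],[[0.9,0,0],[0,0,0],0]]'
python3 - <<'E'
from wb import *
s,r=go()
c=capture("scene");i=c["img"][230:310,295:385,::-1]
cv2.imwrite("pics/s24.png",cv2.resize(i,None,fx=7,fy=7,interpolation=cv2.INTER_CUBIC))
E
```

```text
time: 24.0
eef_pos: [0.4923, 0.0548, 0.0314]
tcp_rot: [1.0, 0.032, 0.0, -0.0]
force: [-0.5, -0.3, 0.3]
opening: -0.0
t 24.0 tcp [0.4923 0.0548 0.0314] st [-84.4  -0.2] yaw-st -89.96 F [-0.5 -0.3  0.3]
```

View pics/s24.png

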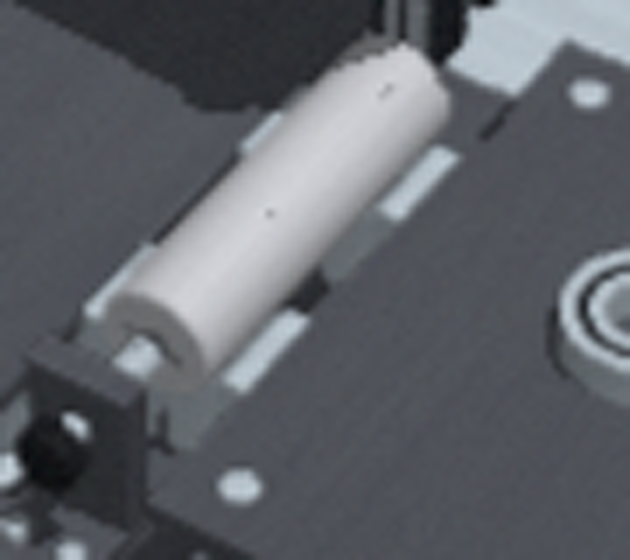

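Near home, with a few mm likely left. I continue slowly until the force rises.

```bash
python3 -m pendant '[[[0.1,0,0],[0,0,0],0],[[0.2,0,0],[0,0,0],0],[[0.2,0,0],[0,0,0],0]]'
python3 -m pendant '[[[0.1,0,0],[0,0,0],0],[[0.2,0,0],[0,0,0],0],[[0.2,0,0],[0,0,0],0]]'
```

```text
time: 24.42
eef_pos: [0.494, 0.0549, 0.0314]
tcp_rot: [1.0, 0.032, 0.0, -0.0]
force: [-1.7, 1.0, 0.2]
opening: -0.001
time: 24.8
eef_pos: [0.4961, 0.055, 0.0313]
tcp_rot: [1.0, 0.032, 0.0, -0.0]
force: [-0.8, 0.1, -0.2]
opening: -0.002
```

```bash
python3 -m pendant '[[[0.1,0,0],[0,0,0],0],[[0.2,0,0],[0,0,0],0],[[0.2,0,0],[0,0,0],0]]'
python3 - <<'E'
from wb import *
s,r=go()
c=capture("scene");i=c["img"][230:310,295:385,::-1]
cv2.imwrite("pics/s25.png",cv2.resize(i,None,fx=7,fy=7,interpolation=cv2.INTER_CUBIC))
c=capture("top");cv2.imwrite("pics/t25.png",cv2.resize(c["img"][155:255,250:350,::-1],None,fx=6,fy=6,interpolation=cv2.INTER_CUBIC))
E
```

```text
time: 25.18
eef_pos: [0.4961, 0.0551, 0.031]
tcp_rot: [0.999, 0.032, -0.002, 0.0]
force: [-5.4, -0.8, 3.7]
opening: 0.002
t 25.18 tcp [0.4961 0.0551 0.031 ] st [-80.6  -0.2] yaw-st -89.95 F [-5.4 -0.8  3.7]
```

View pics/s25.png

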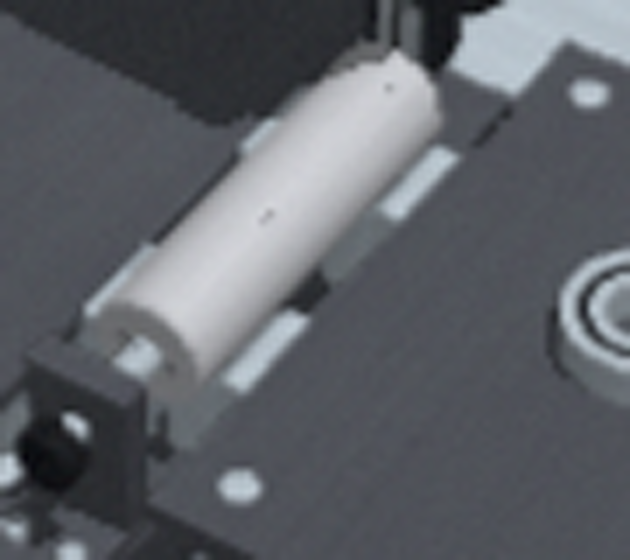

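View pics/t25.png

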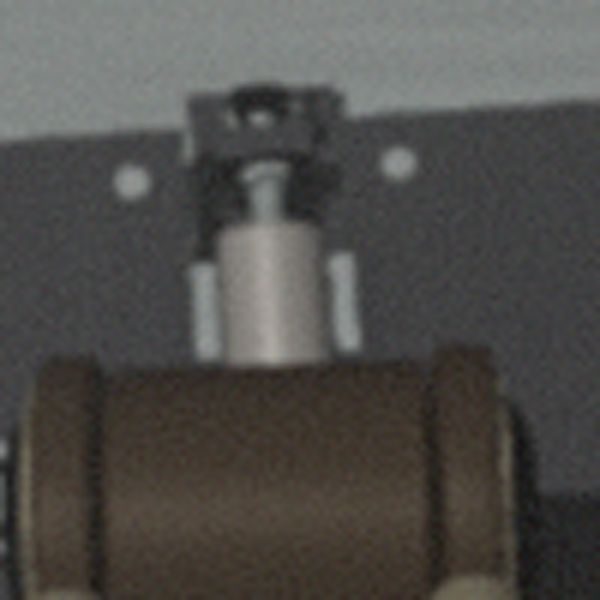

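Force rose to 5.4 N while the TCP stalled at station x ≈ -80.6 mm (predicted home: -81), and the bar end meets the stop screw in both views. I retract and verify.

```bash
python3 -m pendant '[[[-0.3,0,0],[0,0,0],0],[[-1,0,0],[0,0,0],0],[[-2.5,0,0],[0,0,0],0],[[-3.5,0,-3],[0,0,0],0],[[-4,0,-8],[0,0,0],0],[[-6,0,-13],[0,0,0],0],[[-9,0,-16],[0,0,0],0],[[-9,0,-16],[0,0,0],0]]'
python3 - <<'E'
from wb import *
s,r=go()
c=capture("wrist"); cv2.imwrite("pics/w26.png",c["img"][:,:,::-1])
c=capture("scene");i=c["img"][180:350,215:465,::-1]
cv2.imwrite("pics/s26.png",cv2.resize(i,None,fx=3.2,fy=3.2,interpolation=cv2.INTER_CUBIC))
# predicted pixels of home bar end & stop tip
P=lambda x,y,z:np.r_[S0+EX*x+EY*y,z]
print("home near end top",(proj(c,P(-.07,0,.0783))-[215,180])*3.2,"far end top",(proj(c,P(.07,0,.0783))-[215,180])*3.2)
c=capture("top");cv2.imwrite("pics/t26.png",cv2.resize(c["img"][155:275,230:370,::-1],None,fx=5,fy=5,interpolation=cv2.INTER_CUBIC))
E
```

```text
time: 26.28
eef_pos: [0.4082, 0.0495, 0.1936]
tcp_rot: [0.999, 0.032, 0.003, 0.0]
force: [-0.0, 0.3, 0.2]
opening: -0.002
t 26.27 tcp [0.4082 0.0495 0.1936] st [-168.7   -0.3] yaw-st -89.95 F [-0.   0.3  0.2]
home near end top [436.09430159 175.72090455] far end top [322.15467645 294.73844209]
```

View pics/s26.png

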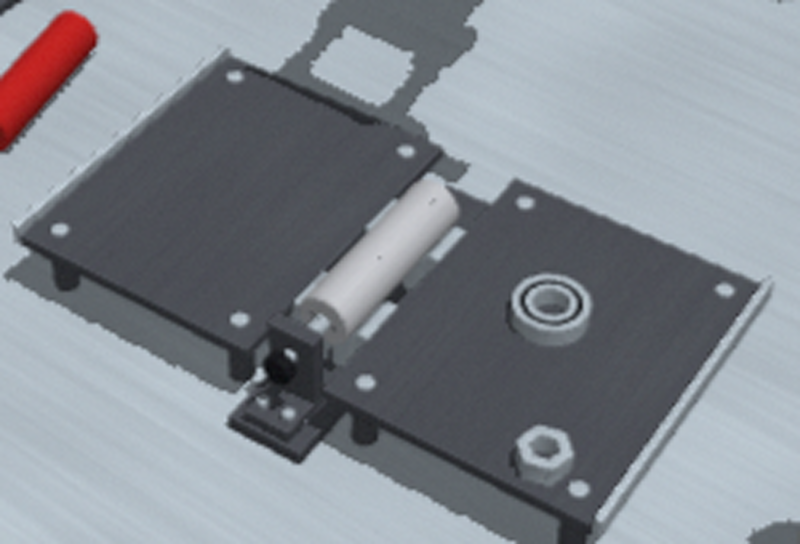

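View pics/t26.png

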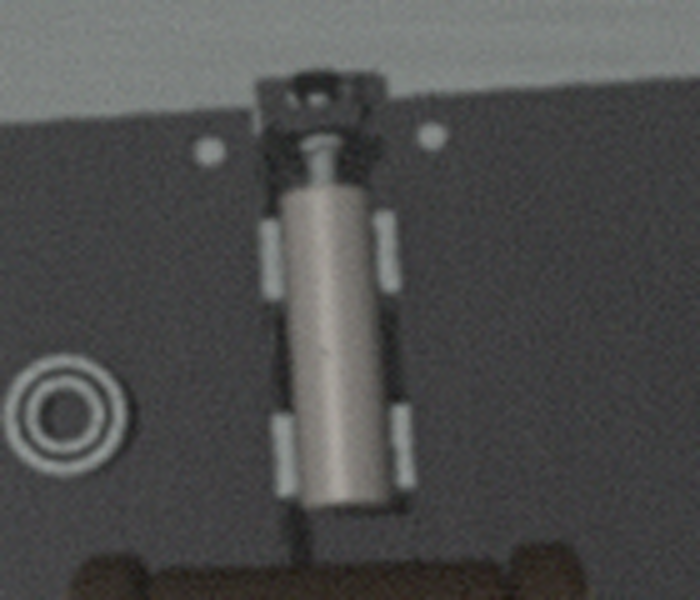

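View pics/w26.png

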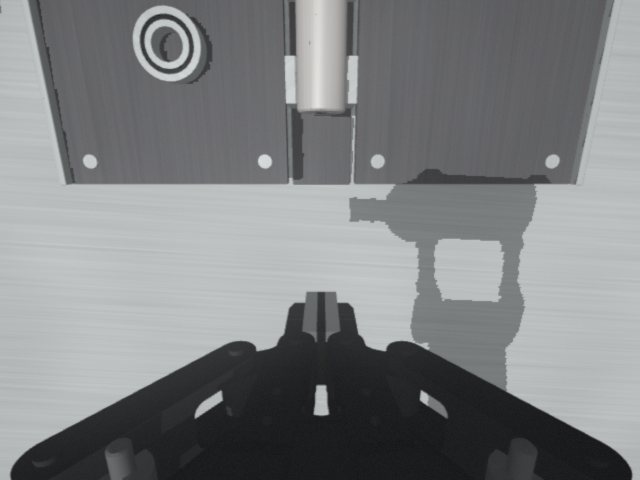

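The views show the bar in both V-blocks with its far end touching the screw tip. It overhangs each block by about 7–8 mm, and 8 mm is expected at home. The bystanders are in place and the arm is clear, so I hand in.

```bash
python3 -c "
from workcell import ctrl
print(ctrl.job_done())"
```

```text
the job is handed in; nothing more can be done
None
```

I rolled the bar into the two V-blocks, pushed it along the V's until it met the stop screw, backed the arm away and handed the job in at about 26.4 s. No verdict was reported.

- **What I did:** The bar lay about 9.5° skewed on the right plate. Pushing one end only rolled it, so I straightened it by turning two fingers against its opposite sides. I then rolled it about 90 mm into the V's with two fingertips and pushed its near end with the shut fingers.
- **Checks for home:** On the last push the force rose to about 5 N and the tool stalled at station x ≈ -80.6 mm, where I had predicted -81 mm for home. After retracting, the scene and top views show the bar in both V's, aligned, touching the screw. It overhangs each block by about 7–8 mm (8 mm expected).
- **Bystanders:** The bearing and nut look unmoved in the last pictures. I did not look at the caliper, spanner and bottle again at the end, but the arm never went near them at low height.
- **Disagreements:**
  - The fingertips stood about 20 mm short of the reported TCP when shut, and about 33 mm short at 7 cm opening. I set heights from the pictures instead.
  - Two automatic bar fits failed because of shadow and were replaced by hand-read edges.

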